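Make up a filter kit and an objective kit at the lens-testing bench

ROBOT

A 6-joint arm with a two-finger parallel gripper is mounted at the origin on the work surface. World frame = base frame: x ahead of the robot, y to its left, z up, the work surface at z = 0. Lengths are in mm, angles in rad, forces in N, time in s.
With the tool pointing down it reaches from about 400 to 925 mm from the base axis. Payload 12.5 kg.
Tool frame: the origin (TCP) lies midway between the tips of the shut fingers; the grasp point (between the pads) lies 19 mm behind it; z points along the fingers, y is the direction in which the jaws open and shut (so a half turn about z gives the same grasp; the last joint's range is limited). The gripper opens to 95 mm and grips with 3 to 60 N. Pads are 20 mm wide; open, the fingers measure 119 mm over their backs; the gripper's body (75 mm by 180 mm) begins 59 mm behind the grasp point.
Start: joints at [-1.452, 0.491, 1.559, -0, 1.092, -0.106], TCP at [139.342, -609.287, 214.661] pointing down, gripper open.
Joint ranges: [-3.1, 3.1], [-0.84, 2.19], [0.05, 2.79], [-1.13, 4.28], [0.06, 2.93], [-2.69, 2.69]. Speed limits (rad/s): [2.22, 2.22, 2.79, 3.14, 3.14, 3.14].

INTERFACE

Orientations are given as [roll, pitch, yaw] about the fixed x, y, z axes, in that order (R = Rz(yaw) Ry(pitch) Rx(roll)).
In Python, from cell import env gives the robot as it stands.
- The arm moves only by the tool drive_tool, never from a script. Its argument "increments" is a list of rows, each a list of 2 entries, a list of its own where there are three numbers: the shift along the tool's x, y, z as a fraction of full scale, then the turn, a rotation vector about the tool's x, y, z as a fraction of full scale. In form: [[[x, y, z], [ax, ay, az]], ...]. A call has 1 to 5 rows; each row shifts and turns the commanded pose from where the row before left it, along the tool's axes as they then stand; what a row does not reach is not made up. Full scale, the value 1, is 30 mm for a shift and 0.08 rad for a turn. A row lasts 1/12 s, in which the tool goes at most 41.7 mm and 7.16 degrees, less where a joint would pass 70% of its speed; a pose out of reach is approached as far as the arm can. A call with a number of a shift or a turn outside -1 to 1 is refused whole. A call with a gripper value outside its range is refused whole. "jaw" is the opening, from -1 (shut) to 1 (fully open), so that 0 is half open, set as the call begins (left out, the last holds). The fingers move at their own pace and stop on an object; the grip force is fixed at half the most. Time passes only in rows, so rows that do not move let the fingers close. It gives the time, the measured TCP pose, the force and the opening at its end, in the units of the state.
- env.state(): the state, without advancing time (a new reading comes with each control period).
- env.read_camera(name): name is "scene" or "top"; returns a dict with "pixels" (400x640x3 uint8, blue, green, red), "vertical_fov" (degrees; the focal length in pixels is half the picture's height over the tangent of half this angle, whatever the lens; pixels are square), "cx", "cy" (the principal point, pixels), "world_to_cam" (4x4, takes a point from world to camera coordinates). Camera axes: x right, y down, z forward; pixel columns grow to the right and rows downward; lengths in mm; the calibration is good to about 2 mm. A picture is of the moment at which its call begins. There is no depth.
- env.job_done(): hands the job in, once; it reports no verdict.
Trained networks look in a picture, given as the dict that the camera call returned (one of the last four; its "shot" number tells which), for a name from the list of things; names that differ only in an ending like _2 or _b are one class to them, and where a whole thing is asked for, a point or a joint stands for the part that bears it (a point fixed in the world has none). Each returns a list of dicts, best first, with "score" (0 to 1); they miss things now and then, are a little off and sometimes report something else, mostly with a low value. They report only what shows in the picture. A call takes as long as a camera call. They do not tell look-alikes from the thing itself.
- env.boxes_of(target, picture): "point" ([x, y, z] in mm, in world coordinates, good to about 4 mm: the middle of the surface that is visible of it).
- env.tip_of(target, picture): "point" ([x, y, z] in mm, in world coordinates, good to about 4 mm: a listed point, or the origin of a listed thing).
The state is a dict: "t": time; "joints": joint angles; "qvel": joint speeds; "tau": joint torques, N m; "eef_pos": TCP position; "tcp_rot": TCP orientation; "ft_force": force on the tool from outside, world axes, zero at the start; "moment": the same for the moment, N m; "opening": opening from 0.0 (shut) to 1.0 (fully open).
Only numpy, scipy, OpenCV 4.12 (cv2) and the standard library are available. Lean on these libraries where they do the work, as an engineer would, in place of code of your own. Each camera call takes 0.05 s, during which the arm holds its last target.

TASK

Make up two kits from the stock on the bench. In the long tray, fan the three windowed slides out in one straight overlapping row along the tray: the one-window slide flat on the floor up against the black stop bar, then the two-window slide, then the three-window slide, each leaning on the end of the one before and overlapping it by about a third of its length, like roof shingles. In the two-pocket tray, stand the tall tube upright in the narrow pocket and lay the plain ring flat in the wide pocket; leave the slide without windows and the glass lens where they are.

Things in the scene. Friction and masses are not known exactly. Their poses are not given: they have to be found in the camera images.
- slide_one: Aluminium filter slide, a flat bar 70 long x 32 wide x 8 thick, lying flat on the bench (z = 0), with one round dark window of 24 mm in the middle. Origin: centre of its underside; x along its 70 mm length, y across its width, z up. Either end may lead: it is the same turned by half a turn. Grasp across the 32 mm width. 50 g.
- slide_two: Aluminium filter slide, a flat bar 70 long x 32 wide x 8 thick, lying flat on the bench (z = 0), with two round dark windows of 20 mm side by side along its length. Origin: centre of its underside; x along its 70 mm length, y across its width, z up. Either end may lead: it is the same turned by half a turn. Grasp across the 32 mm width. 50 g.
- slide_three: Aluminium filter slide, a flat bar 70 long x 32 wide x 8 thick, lying flat on the bench (z = 0), with three round dark windows of 16 mm in a row along its length. Origin: centre of its underside; x along its 70 mm length, y across its width, z up. Either end may lead: it is the same turned by half a turn. Grasp across the 32 mm width. 50 g.
- slide_blank: Aluminium filter slide, a flat bar 70 long x 32 wide x 8 thick, lying flat on the bench (z = 0), with no window at all (not wanted: stays where it is). Origin: centre of its underside; x along its 70 mm length, y across its width, z up. Either end may lead: it is the same turned by half a turn. Grasp across the 32 mm width. 50 g.
- tube: Tall black lens tube, a solid upright cylinder of diameter 34, 62 tall, with an aluminium band near its foot and a dark glass end on top. Origin: centre of its underside, z up along its axis. 120 g.
- ring: Plain aluminium spacer ring lying flat, outer diameter 50, bore 32, 22 high. Origin: centre of its underside, z up along its axis. Grasp across its outer diameter. 70 g.
- lens: Low black lens cell of diameter 42, 12 high, with a pale domed glass on top (18 high in all). Not wanted: stays where it is. Origin: centre of its underside.
- fan_tray: Long grey dark-rimmed tray for the slides, fixed, 220 x 100. Origin: centre of underside; x along it towards the stop, z up. Floor z = 4, rims 4 thick, to z = 10. Black stop bar (top z = 20) across the +x end, inner face x = +90; floor to x = -106, y +-46. The row runs from the stop to -x. At 47 mm pitch slides 2, 3 lean 0.17 rad, stop-side end up, far end on the floor (under 35 mm they lie flat).
- pocket_tray: Grey dark-walled tray with two open pockets, fixed, 152 long x 86 wide. Origin: centre of its underside; x along its length, z up. Floor top at z = 4; walls 4 thick, tops at z = 12. Narrow pocket (for the tube): inside x from -72 to -17, centre -44.5. Wide pocket (for the ring): inside x from -13 to +72, centre +29.5. Both 78 wide inside (y +-39).
Not all that is in view belongs to the job. Leave any red or yellow look-alike of the tube alone.

How it is judged:
By the outcome, as a careful person would: the job done as asked, in the order asked, and still so for the second after the job is handed in, with the robot touching nothing.
It also fails if it takes over 125 s, if anything falls off the work surface, if the arm or the gripper's body presses on something with over 40 N, if the wrist force passes 120 N, or if a joint passes its speed limit or range.

## Working session

There is one attempt and no reset: what is moved stays moved. The work goes in short steps, Python scripts to look and compute and a tool call to move; the robot and the scene stay as the last step left them, time stands still between calls to the robot, and variables do not carry over. Pictures are saved under pics/ and viewed, and the job is handed in when it is done.

Besides the shell and the picture viewer there is one more tool, called after "Emit:" as name(argument=value, ...) on one line, values as JSON. drive_tool: Moves the arm, as the interface text tells. Its arguments: {"type":"object","properties":{"increments":{"type":"array","items":{"type":"array"}},"jaw":{"type":"number"}},"required":["increments"]}

```bash
ls; mkdir -p pics
python3 - <<'E'
from cell import env
import cv2,numpy as np
s=env.state();print(s)
for n in("top","scene"):
    p=env.read_camera(n);cv2.imwrite(f"pics/{n}0.png",p["pixels"]);print(n,p["vertical_fov"],p["cx"],p["cy"],p["world_to_cam"].round(4).tolist() if hasattr(p["world_to_cam"],'round') else p["world_to_cam"])
    for t in["slide_one","slide_blank","tube","ring","lens","fan_tray","pocket_tray"]:
        print(t,[(np.round(d["point"],0).tolist(),round(d["score"],2)) for d in env.tip_of(t,p)])
print(env.state()["t"])
E
```

```text
pics
{'t': 0.0, 'joints': array([-1.45159756e+00,  4.91564820e-01,  1.55944101e+00, -6.01289385e-06,
        1.09170407e+00, -1.05583711e-01]), 'qvel': array([ 0.00107539, -0.0011822 , -0.00037863,  0.00042199, -0.00047877,
        0.00065311]), 'tau': array([-5.38498687e-03, -6.12653446e+01, -2.58183146e+01,  6.90437132e-02,
        4.82828706e-02, -1.17013687e-04]), 'eef_pos': array([ 139.31078333, -609.0289828 ,  214.06138829]), 'tcp_rot': array([-3.14048107e+00, -1.12440454e-04,  2.24785194e-01]), 'ft_force': array([-0.35896966, -0.05264575,  0.01782953]), 'moment': array([ 0.03884092,  0.03700808, -0.01435338]), 'opening': 0.9980749103523584}
top 43.17261276806253 318.25591308099683 195.09318333566745 [[0.0139, -0.9999, 0.0033, -7.0378], [-0.994, -0.0141, -0.1086, 469.2713], [0.1087, -0.0018, -0.9941, 955.8617], [0.0, 0.0, 0.0, 1.0]]
slide_one [([462.0, -209.0, -0.0], 0.88), ([624.0, -181.0, -4.0], 0.59)]
slide_blank [([461.0, -113.0, -3.0], 0.61)]
tube [([374.0, 219.0, 0.0], 0.84), ([346.0, 270.0, 4.0], 0.81), ([443.0, 210.0, -1.0], 0.67), ([320.0, 141.0, 1.0], 0.56), ([622.0, -182.0, -2.0], 0.41)]
ring [([426.0, -309.0, -0.0], 0.58)]
lens [([447.0, -3.0, -3.0], 0.65)]
fan_tray [([588.0, 189.0, 1.0], 0.8), ([625.0, -182.0, 1.0], 0.17)]
pocket_tray [([620.0, -182.0, 1.0], 0.62)]
scene 52.68325709905805 319.38282675104205 198.0683772937198 [[0.8489, 0.5285, -0.0056, -395.0304], [0.296, -0.4841, -0.8235, -91.6657], [-0.4379, 0.6974, -0.5673, 976.2053], [0.0, 0.0, 0.0, 1.0]]
slide_one [([458.0, -209.0, 2.0], 0.74)]
slide_blank [([457.0, -115.0, -1.0], 0.8)]
tube [([448.0, 208.0, 0.0], 0.93), ([379.0, 214.0, -5.0], 0.8), ([318.0, 144.0, 1.0], 0.75), ([346.0, 269.0, -1.0], 0.59)]
ring [([425.0, -312.0, -2.0], 0.69)]
lens [([447.0, -6.0, 1.0], 0.86)]
fan_tray [([594.0, 185.0, -1.0], 0.96)]
pocket_tray [([620.0, -184.0, -4.0], 0.63)]
0.8
```

View pics/top0.png

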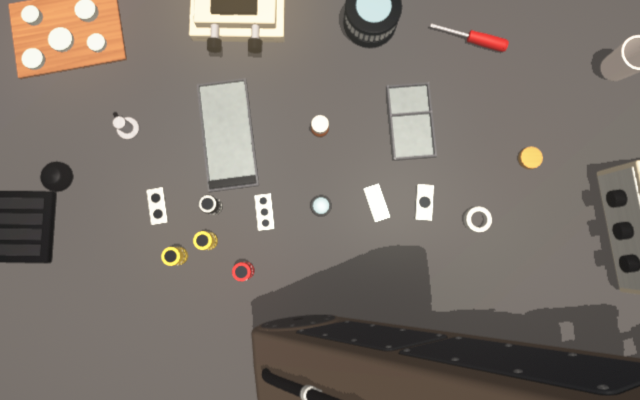

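View pics/scene0.png

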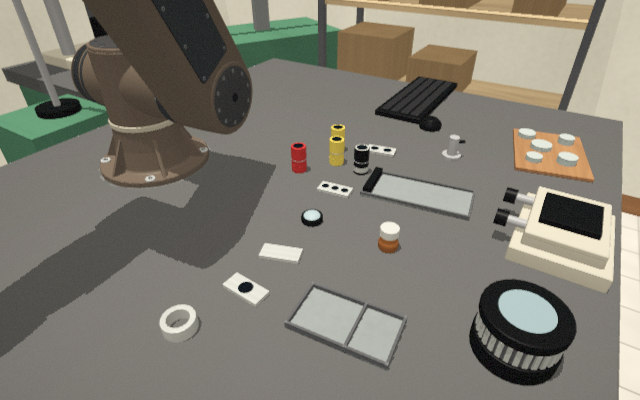

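Candidates in the top view:
- **Tube:** black with a pale band at (209,204). Its look-alikes are yellow at (173,256) and (204,240), red at (242,271), and the amber bottle at (320,125).
- **Slides:** two at (157,206), three at (264,212), one at (425,202). The blank at (377,202) stays.
- **Ring:** (479,219). The lens at (321,206) and the orange disc at (531,157) are not it.

Next is a rectified close crop to check these choices.

```bash
cat > h.py <<'E'
import numpy as np,cv2
def K(p):
    f=200/np.tan(np.radians(p["vertical_fov"]/2)); return np.array([[f,0,p["cx"]],[0,f,p["cy"]],[0,0,1]])
def proj(p,X):
    T=np.array(p["world_to_cam"]);X=np.atleast_2d(X)
    c=X@T[:3,:3].T+T[:3,3]; u=c@K(p).T; return u[:,:2]/u[:,2:]
def unproj(p,uv,z):
    T=np.array(p["world_to_cam"]);R=T[:3,:3];C=-R.T@T[:3,3]
    uv=np.atleast_2d(uv);d=np.c_[uv,np.ones(len(uv))]@np.linalg.inv(K(p)).T@R
    return C+d*((z-C[2])/d[:,2])[:,None]
def rect(p,z,x0,x1,y0,y1,s):
    # image: rows = x decreasing, cols = y decreasing ; s px per mm
    W=int((y1-y0)*s);H=int((x1-x0)*s)
    P=np.array([[x1,y1,z],[x1,y0,z],[x0,y0,z],[x0,y1,z]],float)
    M=cv2.getPerspectiveTransform(np.float32([[0,0],[W,0],[W,H],[0,H]]),proj(p,P).astype(np.float32))
    return cv2.warpPerspective(p["pixels"],M,(W,H),flags=cv2.INTER_CUBIC|cv2.WARP_INVERSE_MAP)
E
python3 - <<'E'
from cell import env
from h import *
p=env.read_camera("top")
a=rect(p,8,390,510,-340,340,1.17)
b=rect(p,4,480,700,60,320,1.6); c=rect(p,4,520,720,-300,-60,1.6)
H=352
o=np.zeros((140+352,800,3),np.uint8); o[:140,:a.shape[1]]=a[:140,:800]; o[140:140+b.shape[0],:b.shape[1]]=b; o[140:140+c.shape[0],416:]=c[:,:384]
cv2.imwrite("pics/rect0.png",o)
# slides: threshold on white-ish
g=cv2.cvtColor(p["pixels"],cv2.COLOR_BGR2GRAY)
for n,uv,z in[("two",(157,206),8),("three",(264,212),8),("blank",(377,202),8),("one",(425,202),8),("ring",(479,219),22)]:
    X=unproj(p,uv,z)[0]; s=4
    r=rect(p,z,X[0]-55,X[0]+55,X[1]-55,X[1]+55,s); gg=cv2.cvtColor(r,cv2.COLOR_BGR2GRAY)
    t=130; m=(gg>t).astype(np.uint8)
    cs,_=cv2.findContours(m,cv2.RETR_EXTERNAL,cv2.CHAIN_APPROX_NONE); k=max(cs,key=cv2.contourArea)
    (u,v),(w,h),an=cv2.minAreaRect(k); box=cv2.boxPoints(((u,v),(w,h),an))
    bx=np.c_[X[0]+55-box[:,1]/s, X[1]+55-box[:,0]/s]
    e=[bx[1]-bx[0],bx[2]-bx[1]]; L=max(e,key=np.linalg.norm)
    print(n,"centre",bx.mean(0).round(1),"dims",round(w/s,1),round(h/s,1),"yaw",round(np.arctan2(L[1],L[0])%np.pi,3), gg.max())
print(env.state()["t"])
E
```

```text
two centre [446.2 318.1] dims 75.2 37.4 yaw 0.18 255
three centre [437.3 106. ] dims 75.5 37.7 yaw 0.13 255
blank centre [ 458.6 -115.9] dims 77.2 39.6 yaw 0.327 255
one centre [ 460.7 -210.2] dims 38.0 76.8 yaw 3.08 255
ring centre [ 427.7 -312.3] dims 54.0 53.0 yaw 0.0 255
0.85
```

View pics/rect0.png

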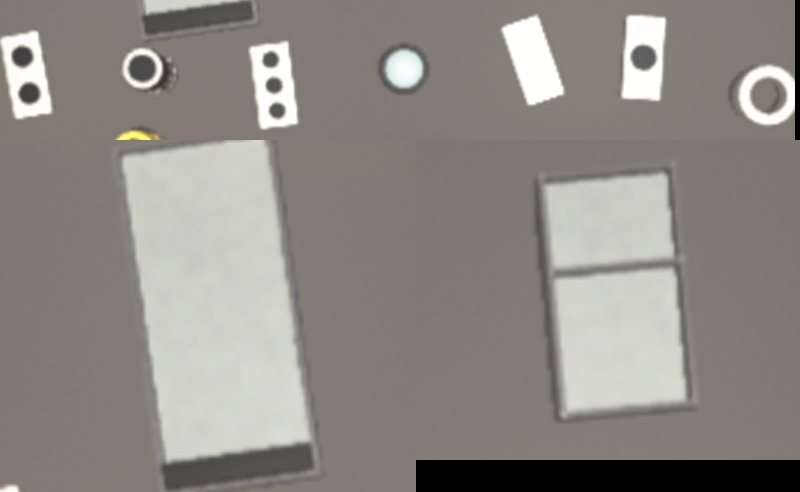

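Run:
```python
from cell import env
from h import *
p=env.read_camera("top"); q=env.read_camera("scene")
import pickle; pickle.dump((p,q),open("pq.pkl","wb"))
def fit(p,X,z,hw,lo,s=4):
    r=rect(p,z,X[0]-hw,X[0]+hw,X[1]-hw,X[1]+hw,s); gg=cv2.cvtColor(r,cv2.COLOR_BGR2GRAY)
    m=((gg>lo)).astype(np.uint8); m=cv2.morphologyEx(m,cv2.MORPH_OPEN,np.ones((9,9)))
    n,l=cv2.connectedComponents(m)
    c=l[hw*s,hw*s]; k=np.argwhere(l==c)[:,::-1].astype(np.int32)
    box=cv2.boxPoints(cv2.minAreaRect(k)); bx=np.c_[X[0]+hw-box[:,1]/s, X[1]+hw-box[:,0]/s]
    e=[bx[1]-bx[0],bx[2]-bx[1]];return bx.mean(0),[np.linalg.norm(v).round(1) for v in e],[np.arctan2(v[1],v[0]).round(3) for v in e]
print("fan floor",fit(p,(588,189),4,130,150))
print("narrow",fit(p,(664,-180),4,60,150)); print("wide",fit(p,(595,-184),4,60,150))
print("C",-np.array(p["world_to_cam"])[:3,:3].T@np.array(p["world_to_cam"])[:3,3])
u=proj(q,[[446,209,30]])[0].astype(int);cr=q["pixels"][u[1]-50:u[1]+50,u[0]-80:u[0]+80]
cv2.imwrite("pics/tubecrop.png",cv2.resize(cr,None,fx=4,fy=4,interpolation=cv2.INTER_CUBIC))
```

```text
fan floor (array([600.9901 , 185.24286], dtype=float32), [np.float32(94.0), np.float32(194.7)], [np.float32(-1.423), np.float32(-2.994)])
narrow (array([ 669.37915, -180.32256], dtype=float32), [np.float32(78.2), np.float32(54.5)], [np.float32(-1.474), np.float32(-3.045)])
wide (array([ 594.2418 , -186.46811], dtype=float32), [np.float32(79.1), np.float32(87.5)], [np.float32(-1.484), np.float32(-3.055)])
C [ 362.67438532    1.27662644 1001.20046744]
```

View pics/tubecrop.png

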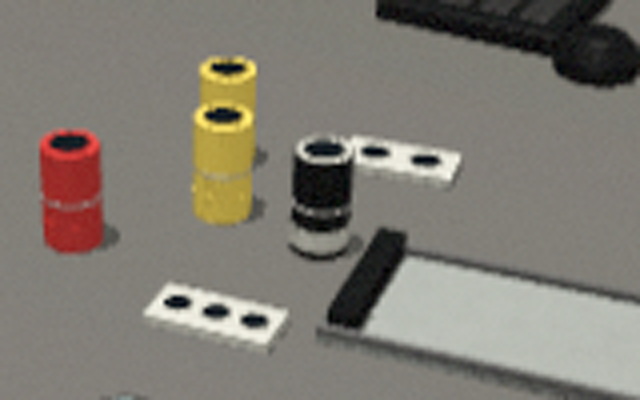

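```bash
cat > models.py <<'E'
from h import *
def T(x,y,a):
    c,s=np.cos(a),np.sin(a); return lambda P:np.array([[x+c*u-s*v,y+s*u+c*v,w] for u,v,w in P])
def rc(x0,x1,y0,y1,z): return [(x0,y0,z),(x1,y0,z),(x1,y1,z),(x0,y1,z)]
def circ(r,z): return [(r*np.cos(t),r*np.sin(t),z) for t in np.linspace(0,2*np.pi,40)[:-1]]
M=dict(
 fan=[rc(-110,110,-50,50,0),rc(-106,90,-46,46,4),rc(-110,110,-50,50,10),[(90,-46,20),(90,46,20)],[(90,-46,4),(90,46,4)]],
 pocket=[rc(-76,76,-43,43,0),rc(-72,-17,-39,39,4),rc(-13,72,-39,39,4),rc(-76,76,-43,43,12)],
 slide=[rc(-35,35,-16,16,0),rc(-35,35,-16,16,8)],
 tube=[circ(17,0),circ(17,62)], ring=[circ(25,0),circ(25,22),circ(16,22)])
def draw(p,items,roi,f,name):
    x0,y0,x1,y1=roi; im=cv2.resize(p["pixels"][y0:y1,x0:x1],None,fx=f,fy=f,interpolation=cv2.INTER_CUBIC)
    for k,pose in items:
        for poly in M[k]:
            u=(proj(p,T(*pose)(poly))+0.5-[x0,y0])*f-0.5
            cv2.polylines(im,[np.round(u*8).astype(np.int32)],True,(0,0,255),1,cv2.LINE_AA,3)
    cv2.imwrite(name,im)
E
cat > poses.py <<'E'
items=[("fan",(592.5,184.5,-2.994)),("pocket",(624.5,-184,-3.05)),
("slide",(446.5,319.5,.18)),("slide",(438,106.5,.13)),("slide",(461,-211,3.08)),
("tube",(446,209,0)),("ring",(427.5,-312.5,0))]
E
cat > ov.py <<'E'
from models import *; from poses import items
import pickle;p,q=pickle.load(open("pq.pkl","rb"))
draw(p,items,(130,70,290,240),4.5,"pics/o1.png");draw(p,items,(370,70,510,240),3.5,"pics/o2.png");draw(q,items,(310,130,490,230),4.4,"pics/o3.png");draw(q,items,(140,250,420,380),2.8,"pics/o4.png")
E
python3 ov.py
```

```text
(no output)
```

View pics/o1.png

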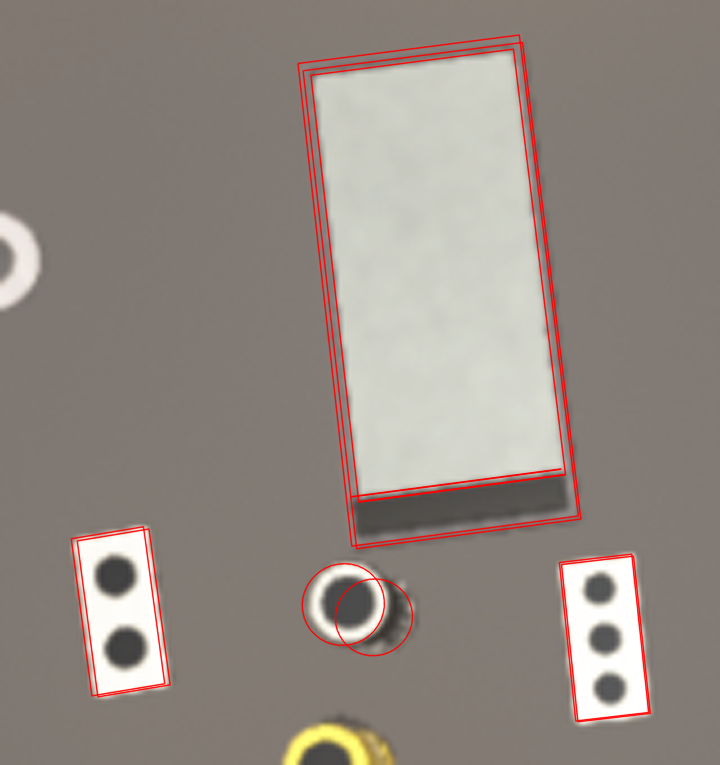

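View pics/o2.png

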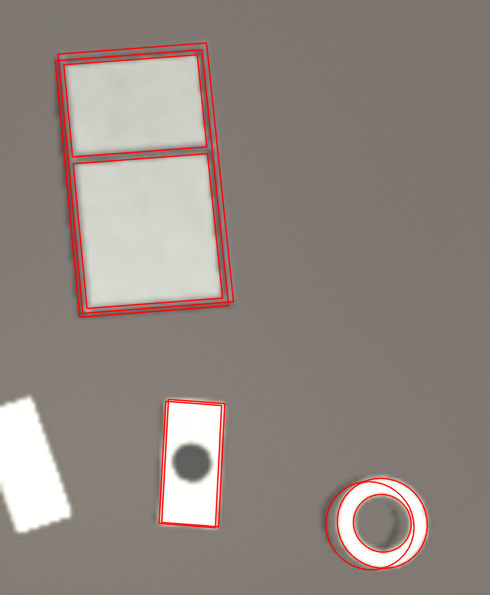

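View pics/o3.png

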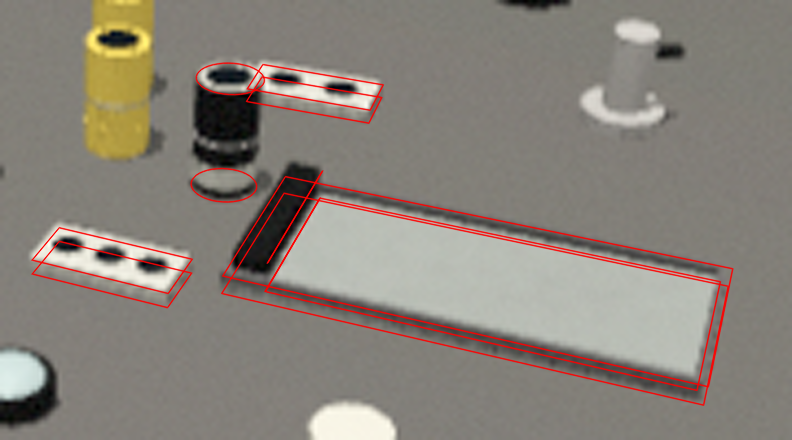

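View pics/o4.png

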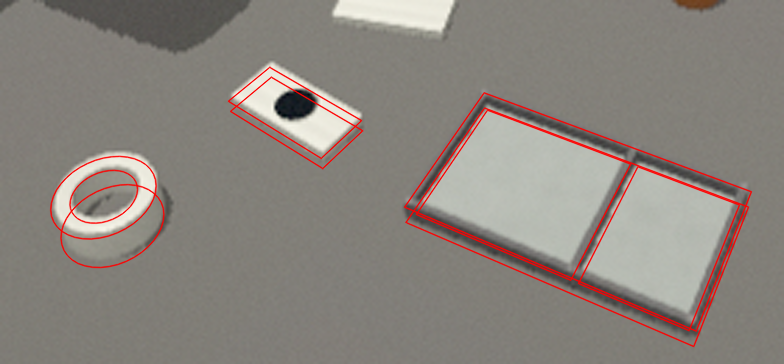

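Crop check: the black tube with the pale band sits at (320,200) in the crop. The red and two yellow look-alikes stand to its left. The model overlays agree with both pictures to about 1–2 px, so I'm choosing the black tube. Next is a small helper that works out the increments.

```bash
cat > plan.py <<'E'
import sys,numpy as np
from scipy.spatial.transform import Rotation as Ro
from cell import env
from h import *
def go(x,y,z,yaw,tilt=0):
    s=env.state();R=Ro.from_euler('xyz',s["tcp_rot"]).as_matrix()
    Rt=(Ro.from_euler('z',yaw)*Ro.from_euler('x',np.pi)*Ro.from_euler('y',tilt)).as_matrix()
    d=R.T@(np.array([x,y,z])-s["eef_pos"])/30; w=Ro.from_matrix(R.T@Rt).as_rotvec()/.08
    print("t",round(s["t"],2),"pos",s["eef_pos"].round(1),"rot",s["tcp_rot"].round(3),"F",s["ft_force"].round(1),"op",round(s["opening"]*95,1))
    print("shift units",d.round(2),"turn units",w.round(2))
if __name__=="__main__": go(*map(float,sys.argv[1:]))
E
python3 plan.py 461 -211 110 -.06
```

```text
t 0.95 pos [ 139.3 -609.3  214.7] rot [ 3.142 -0.     0.225] F [-0.4 -0.  -0. ] op 95.0
shift units [ 13.41 -10.55   3.49] turn units [ 0.   -0.    3.56]
```

Emit:
drive_tool(increments=[[[0.95,-0.75,0.2],[0,0,0]],[[0.95,-0.75,0.2],[0,0,0]],[[0.95,-0.75,0.2],[0,0,0]],[[0.95,-0.75,0.2],[0,0,0]],[[0.95,-0.75,0.2],[0,0,0]]], jaw=0)

```text
t: 1.37
eef_pos: [253.9, -466.4, 184.5]
tcp_rot: [3.141, -0.0, 0.224]
ft_force: [0.6, -0.3, 0.7]
opening: 0.705
```

Emit:
drive_tool(increments=[[[0.95,-0.75,0.25],[0,0,0]],[[0.95,-0.75,0.25],[0,0,0]],[[0.95,-0.75,0.25],[0,0,0]],[[0.95,-0.75,0.25],[0,0,0]],[[0.95,-0.75,0.25],[0,0,0]]])

```text
t: 1.78
eef_pos: [367.9, -325.0, 147.0]
tcp_rot: [3.141, -0.0, 0.225]
ft_force: [1.2, -0.2, 0.1]
opening: 0.501
```

Emit:
drive_tool(increments=[[[0.95,-0.75,0.25],[0,0,0]],[[0.95,-0.75,0.25],[0,0,0]],[[0,0,0],[0,0,0.9]],[[0,0,0],[0,0,0.9]],[[0,0,0],[0,0,0.9]]])

```text
t: 2.2
eef_pos: [413.1, -269.1, 132.1]
tcp_rot: [3.142, 0.0, 0.007]
ft_force: [0.5, -0.7, 0.7]
opening: 0.504
```

```bash
python3 plan.py 461 -211 40 -.06
```

```text
t 2.2 pos [ 413.1 -269.1  132.1] rot [3.142 0.    0.007] F [ 0.5 -0.7  0.7] op 47.9
shift units [ 1.61 -1.93  3.07] turn units [0.   0.   0.84]
```

Emit:
drive_tool(increments=[[[0.54,-0.64,0.5],[0,0,0]],[[0.54,-0.64,0.5],[0,0,0]],[[0.54,-0.64,0.5],[0,0,0]],[[0,0,0.5],[0,0,0.84]],[[0,0,0],[0,0,0]]])

```text
t: 2.62
eef_pos: [460.4, -210.4, 70.1]
tcp_rot: [-3.14, 0.003, -0.059]
ft_force: [-0.2, 0.5, -0.5]
opening: 0.499
```

```bash
python3 plan.py 461 -211 1.5 -.06
python3 - <<'E'
from models import *
from cell import env
from poses import items
p=env.read_camera("top");q=env.read_camera("scene")
draw(p,items,(380,130,480,240),4,"pics/g1a.png");draw(q,items,(180,200,340,320),4,"pics/g1b.png")
a=cv2.imread("pics/g1a.png");b=cv2.imread("pics/g1b.png");a=cv2.resize(a,None,fx=.5,fy=.5) if 0 else a
b=cv2.resize(b,(400,300));o=np.zeros((440,800,3),np.uint8);o[:,:400]=a;o[:300,400:]=b;cv2.imwrite("pics/g1.png",o)
E
```

```text
t 2.62 pos [ 460.4 -210.4   70.1] rot [-3.14e+00  3.00e-03 -5.90e-02] F [-0.2  0.5 -0.5] op 47.5
shift units [0.03 0.02 2.29] turn units [-0.02  0.04  0.01]
```

View pics/g1.png

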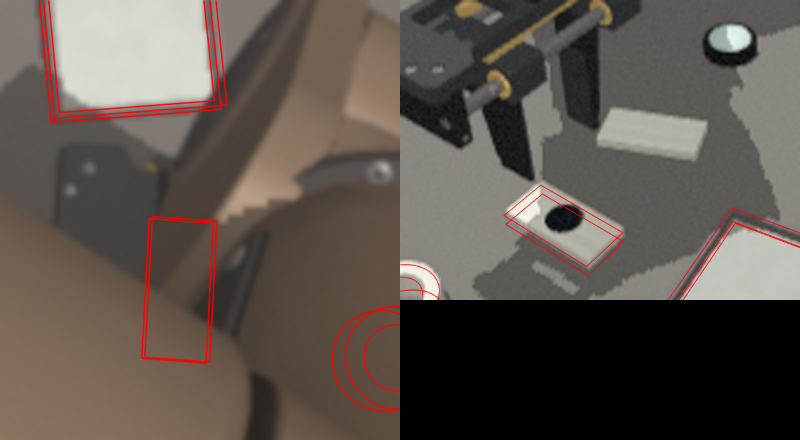

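The scene view shows the slide under the open fingers, at about (565,225) in the picture. The arm hides the top view. Descending.

Emit:
drive_tool(increments=[[[0.03,0,0.8],[0,0,0]],[[0,0,0.8],[0,0,0]],[[0,0,0.4],[0,0,0]],[[0,0,0.26],[0,0,0]],[[0,0,0],[0,0,0]]])

```text
t: 3.13
eef_pos: [461.2, -212.4, 4.0]
tcp_rot: [-3.141, 0.001, -0.058]
ft_force: [0.0, -1.1, 0.5]
opening: 0.502
```

```bash
python3 plan.py 461 -211 1.5 -.06
python3 - <<'E'
from h import *
from cell import env
q=env.read_camera("scene")
cv2.imwrite("pics/g2.png",cv2.resize(q["pixels"][220:330,160:320],None,fx=4,fy=4,interpolation=2))
E
```

```text
t 3.13 pos [ 461.2 -212.4    4. ] rot [-3.141e+00  1.000e-03 -5.800e-02] F [ 0.  -1.1  0.5] op 47.7
shift units [-0.01 -0.05  0.08] turn units [-0.    0.01  0.02]
```

View pics/g2.png

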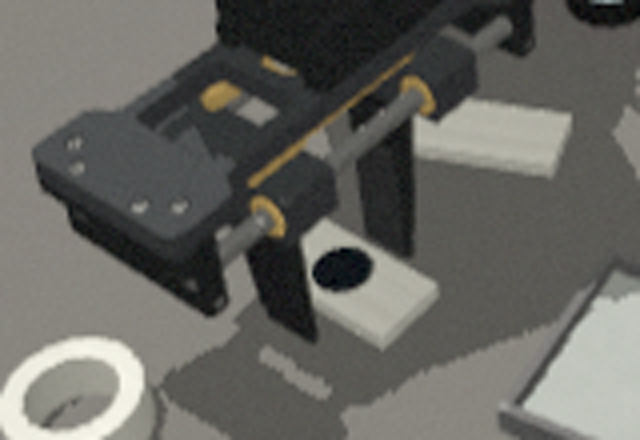

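Emit:
drive_tool(increments=[[[0,0,0.08],[0,0,0]],[[0,0,0],[0,0,0]],[[0,0,0],[0,0,0]],[[0,0,0],[0,0,0]],[[0,0,0],[0,0,0]]], jaw=-1)

```text
t: 3.6
eef_pos: [461.8, -212.1, 2.6]
tcp_rot: [3.141, -0.001, -0.058]
ft_force: [-0.5, -0.5, 7.4]
opening: 0.331
```

Emit:
drive_tool(increments=[[[0,0,0],[0,0,0]],[[0,0,-0.2],[0,0,0]],[[0,0,-0.8],[0,0,0]],[[0,0,-1],[0,0,0]],[[0,0,-1],[0,0,0]]])

```text
t: 4.02
eef_pos: [461.1, -211.6, 93.1]
tcp_rot: [-3.141, 0.001, -0.058]
ft_force: [0.7, -0.1, -0.5]
opening: 0.331
```

```bash
python3 plan.py 461 -211 100 -.06
python3 - <<'E'
from h import *
from cell import env
q=env.read_camera("scene")
cv2.imwrite("pics/g3.png",cv2.resize(q["pixels"][160:320,160:360],None,fx=3,fy=3,interpolation=2))
E
```

```text
t 4.02 pos [ 461.1 -211.6   93.1] rot [-3.141e+00  1.000e-03 -5.800e-02] F [ 0.7 -0.1 -0.5] op 31.5
shift units [-0.01 -0.02 -0.23] turn units [-0.01  0.02  0.02]
```

View pics/g3.png

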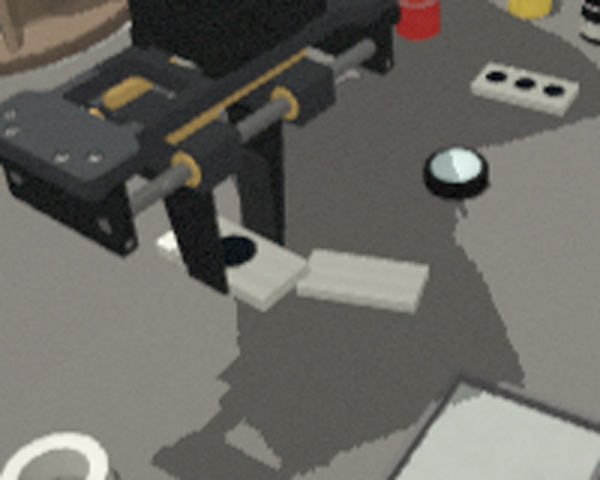

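The scene view shows slide_one held level at (230,260), gripped near its middle. Now to the long tray.

```bash
python3 plan.py 543 176.7 110 .148; python3 -c "
import numpy as np
for x in(50,55,8,-39):print(x,592.5+x*np.cos(-2.994),184+x*np.sin(-2.994))"
```

```text
t 4.07 pos [ 463.1 -212.7   98.2] rot [ 3.139 -0.005 -0.058] F [ 1.6 -1.4  4.3] op 31.9
shift units [  1.91 -13.11  -0.42] turn units [ 0.04 -0.06 -2.58]
50 543.0436019089541 176.64713063763602
55 538.0979620998495 175.91184370139965
8 584.5869763054327 182.82354090202176
-39 631.0759905110158 189.7352381026439
```

Emit:
drive_tool(increments=[[[0.13,-0.95,-0.1],[0,0,0]],[[0.13,-0.95,-0.1],[0,0,0]],[[0.13,-0.95,-0.1],[0,0,0]],[[0.13,-0.95,-0.1],[0,0,0]],[[0.13,-0.95,0],[0,0,0]]])

```text
t: 4.48
eef_pos: [489.6, -69.5, 104.8]
tcp_rot: [3.141, -0.001, -0.059]
ft_force: [0.2, -0.2, 0.1]
opening: 0.33
```

Emit:
drive_tool(increments=[[[0.13,-0.95,0],[0,0,0]],[[0.13,-0.95,0],[0,0,0]],[[0.13,-0.95,0],[0,0,0]],[[0.13,-0.95,0],[0,0,0]],[[0.13,-0.95,0],[0,0,0]]])

```text
t: 4.9
eef_pos: [517.1, 71.9, 104.2]
tcp_rot: [3.142, -0.0, -0.058]
ft_force: [1.0, -0.6, -0.1]
opening: 0.331
```

Emit:
drive_tool(increments=[[[0.13,-0.95,0],[0,0,-0.6]],[[0.13,-0.95,0],[0,0,-0.6]],[[0.13,-0.95,0],[0,0,-0.6]],[[0,0,0],[0,0,-0.78]],[[0,0,0],[0,0,0]]])

```text
t: 5.32
eef_pos: [529.4, 157.1, 104.0]
tcp_rot: [3.142, -0.0, 0.153]
ft_force: [0.9, -0.4, -1.1]
opening: 0.33
```

```bash
python3 plan.py 543 176.7 9 .148
```

```text
t 5.32 pos [529.4 157.1 104. ] rot [ 3.142 -0.     0.153] F [ 0.9 -0.4 -1.1] op 31.3
shift units [ 0.55 -0.58  3.17] turn units [ 0.   -0.    0.07]
```

Emit:
drive_tool(increments=[[[0.55,-0.58,0],[0,0,0.07]],[[0,0,1],[0,0,0]],[[0,0,1],[0,0,0]],[[0,0,0.5],[0,0,0]],[[0,0,0.4],[0,0,0]]])

```text
t: 5.73
eef_pos: [542.8, 174.5, 15.4]
tcp_rot: [3.141, 0.002, 0.14]
ft_force: [-0.3, 0.2, -0.1]
opening: 0.331
```

Emit:
drive_tool(increments=[[[0,0,0.25],[0,0,0]],[[0,0,0],[0,0,0]],[[0,0,0.05],[0,0,0]],[[0,0,0],[0,0,0]]])

```text
t: 6.07
eef_pos: [543.9, 175.2, 8.7]
tcp_rot: [3.142, -0.001, 0.142]
ft_force: [-0.5, 0.1, -1.4]
opening: 0.331
```

```bash
python3 plan.py 538 176 7 .148
python3 - <<'E'
from h import *
from cell import env
q=env.read_camera("scene")
cv2.imwrite("pics/p1.png",cv2.resize(q["pixels"][100:240,300:500],None,fx=4,fy=4,interpolation=2))
E
```

```text
t 6.07 pos [543.9 175.2   8.7] rot [ 3.142e+00 -1.000e-03  1.420e-01] F [-0.5  0.1 -1.4] op 31.4
shift units [-0.19 -0.05  0.06] turn units [ 0.   -0.02 -0.08]
```

View pics/p1.png

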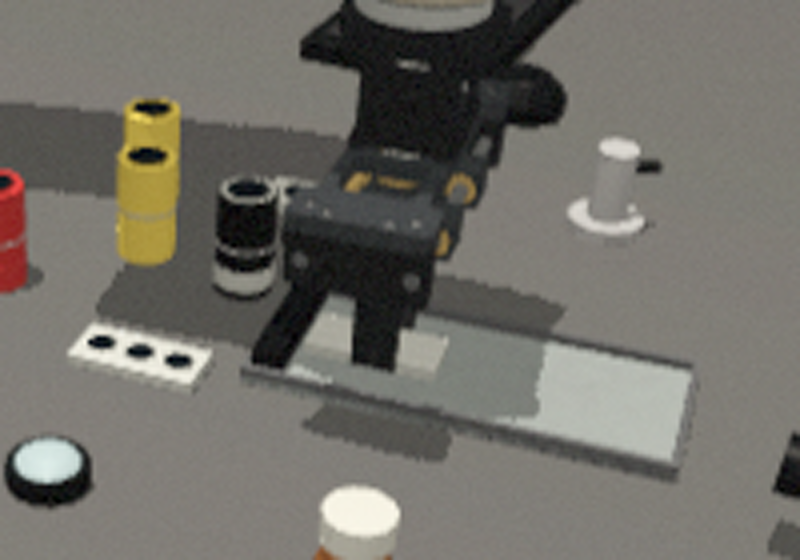

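The slide is over the floor at (375,350), next to the stop. Lowering to contact, then pushing towards the stop.

Emit:
drive_tool(increments=[[[0,-0.05,0.05],[0,0,-0.08]],[[0,0,0],[0,0,0]],[[0,0,0.03],[0,0,0]],[[0,0,0],[0,0,0]]])

```text
t: 6.45
eef_pos: [543.5, 177.0, 6.6]
tcp_rot: [3.142, -0.001, 0.149]
ft_force: [-3.6, 0.3, 11.2]
opening: 0.332
```

Emit:
drive_tool(increments=[[[-0.06,0,0],[0,0,0]],[[0,0,0],[0,0,0]],[[-0.06,0,0],[0,0,0]],[[0,0,0],[0,0,0]]])

```text
t: 6.78
eef_pos: [541.1, 176.6, 6.6]
tcp_rot: [-3.141, -0.004, 0.149]
ft_force: [2.6, 1.2, 5.0]
opening: 0.334
```

Emit:
drive_tool(increments=[[[-0.06,0,0],[0,0,0]],[[0,0,0],[0,0,0]],[[-0.04,0,0],[0,0,0]],[[0,0,0],[0,0,0]]])

```text
t: 7.12
eef_pos: [538.8, 176.2, 6.6]
tcp_rot: [-3.141, -0.005, 0.149]
ft_force: [4.7, 0.5, 4.6]
opening: 0.33
```

Emit:
drive_tool(increments=[[[-0.04,0,0],[0,0,0]],[[0,0,0],[0,0,0]]])

```text
t: 7.28
eef_pos: [538.7, 176.2, 6.8]
tcp_rot: [-3.141, -0.008, 0.149]
ft_force: [9.4, 1.2, 1.4]
opening: 0.333
```

Contact with the stop: Fx is 9.4 N and motion has halted at x=538.7. Releasing.

Emit:
drive_tool(increments=[[[0,0,0],[0,0,0]],[[0,0,0],[0,0,0]],[[0,0,0],[0,0,0]],[[0,0,-0.3],[0,0,0]],[[0,0,-1],[0,0,0]]], jaw=0)

```text
t: 7.7
eef_pos: [533.5, 175.2, 42.2]
tcp_rot: [3.141, 0.007, 0.149]
ft_force: [-0.8, 0.1, 0.0]
opening: 0.496
```

Emit:
drive_tool(increments=[[[0,0,-1],[0,0,0]],[[0,0,-1],[0,0,0]],[[0,0,-0.5],[0,0,0]]])

```text
t: 7.95
eef_pos: [536.1, 175.9, 123.3]
tcp_rot: [-3.141, -0.003, 0.149]
ft_force: [0.4, -0.0, 0.3]
opening: 0.501
```

```bash
python3 plan.py 446.5 319 100 .18
python3 - <<'E'
from models import *
from cell import env
q=env.read_camera("scene");p=env.read_camera("top")
cv2.imwrite("pics/p2.png",np.hstack([cv2.resize(q["pixels"][120:220,340:490],(400,267),interpolation=2),cv2.resize(p["pixels"][80:200,180:360],(400,267),interpolation=2)]))
E
```

```text
t 7.95 pos [536.1 175.9 123.3] rot [-3.141e+00 -3.000e-03  1.490e-01] F [ 0.4 -0.   0.3] op 47.6
shift units [-2.25 -5.16  0.77] turn units [-0.   -0.04 -0.39]
```

View pics/p2.png

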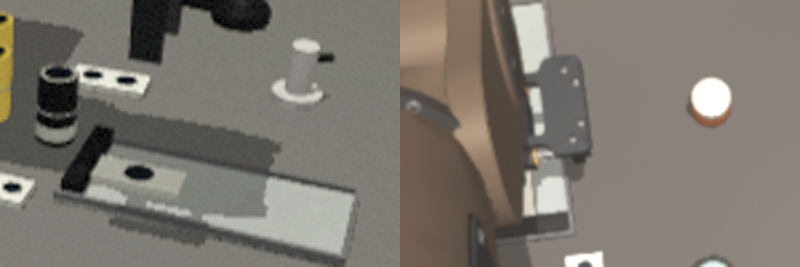

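Slide_one lies flat against the stop at (140,175) in the left crop. Now slide_two.

Emit:
drive_tool(increments=[[[-0.4,-0.9,0],[0,0,0]],[[-0.4,-0.9,0],[0,0,0]],[[-0.4,-0.9,0.1],[0,0,0]],[[-0.4,-0.9,0.2],[0,0,0]],[[-0.4,-0.9,0.2],[0,0,-0.4]]])

```text
t: 8.47
eef_pos: [454.8, 301.0, 103.6]
tcp_rot: [3.141, 0.001, 0.18]
ft_force: [0.4, 0.0, 0.6]
opening: 0.502
```

Emit:
drive_tool(increments=[[[-0.22,-0.7,0.2],[0,0,0]],[[0,0,0.6],[0,0,0]],[[0,0,0.5],[0,0,0]],[[0,0,0],[0,0,0]]])

```text
t: 8.8
eef_pos: [443.9, 319.2, 62.5]
tcp_rot: [3.14, 0.005, 0.182]
ft_force: [-0.1, -0.1, 1.1]
opening: 0.501
```

```bash
python3 plan.py 446.5 319 3.3 .18
python3 - <<'E'
from models import *
from cell import env
q=env.read_camera("scene")
cv2.imwrite("pics/g4.png",cv2.resize(q["pixels"][80:200,310:470],None,fx=4,fy=4,interpolation=2))
E
```

```text
t 8.8 pos [443.9 319.2  62.5] rot [3.14  0.005 0.182] F [-0.1 -0.1  1.1] op 47.6
shift units [0.09 0.02 1.97] turn units [0.02 0.06 0.02]
```

View pics/g4.png

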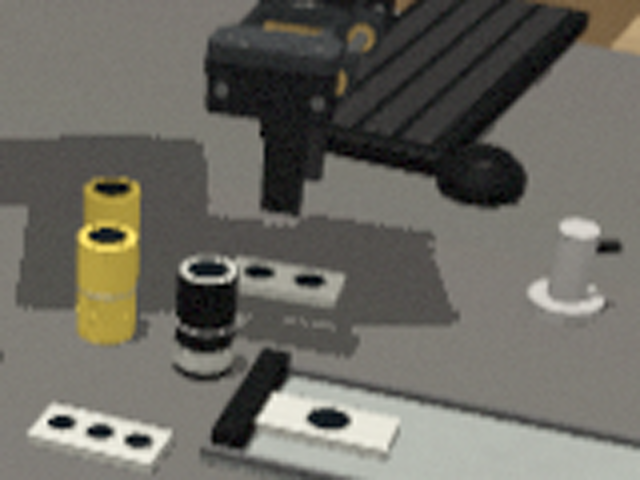

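Emit:
drive_tool(increments=[[[0.09,0,0.7],[0,0,0]],[[0,0,0.7],[0,0,0]],[[0,0,0.4],[0,0,0]],[[0,0,0.17],[0,0,0]],[[0,0,0],[0,0,0]]])

```text
t: 9.27
eef_pos: [448.4, 319.8, 5.9]
tcp_rot: [3.141, 0.001, 0.18]
ft_force: [1.2, 0.5, -0.1]
opening: 0.501
```

```bash
python3 plan.py 446.5 319 3.0 .18
```

```text
t 9.27 pos [448.4 319.8   5.9] rot [3.141e+00 1.000e-03 1.800e-01] F [ 1.2  0.5 -0.1] op 47.6
shift units [-0.07  0.01  0.1 ] turn units [0.01 0.02 0.  ]
```

Emit:
drive_tool(increments=[[[-0.05,0,0.09],[0,0,0]],[[0,0,0],[0,0,0]],[[0,0,0],[0,0,0]]])

```text
t: 9.52
eef_pos: [447.3, 320.1, 4.5]
tcp_rot: [-3.141, -0.001, 0.181]
ft_force: [1.4, -0.2, -0.5]
opening: 0.5
```

Emit:
drive_tool(increments=[[[0,0,0],[0,0,0]],[[0,0,0],[0,0,0]],[[0,0,0],[0,0,0]],[[0,0,0],[0,0,0]],[[0,0,0],[0,0,0]]], jaw=-1)

```text
t: 9.93
eef_pos: [447.2, 320.0, 4.0]
tcp_rot: [-3.142, -0.0, 0.181]
ft_force: [-0.7, -1.3, 5.2]
opening: 0.328
```

Emit:
drive_tool(increments=[[[0,0,0],[0,0,0]],[[0,0,-0.2],[0,0,0]],[[0,0,-0.8],[0,0,0]],[[0,0,-1],[0,0,0]],[[0,0,-1],[0,0,0]]])

```text
t: 10.35
eef_pos: [446.6, 319.7, 94.5]
tcp_rot: [3.141, 0.002, 0.181]
ft_force: [-0.2, -0.2, -0.3]
opening: 0.331
```

```bash
python3 plan.py 584 182.8 100 .148
python3 - <<'E'
from models import *
from cell import env
q=env.read_camera("scene")
cv2.imwrite("pics/g5.png",cv2.resize(q["pixels"][60:180,330:430],None,fx=5,fy=5,interpolation=2))
E
```

```text
t 10.35 pos [446.6 319.7  94.5] rot [3.141e+00 2.000e-03 1.810e-01] F [-0.2 -0.2 -0.3] op 31.5
shift units [ 3.69  5.31 -0.19] turn units [0.01 0.02 0.41]
```

View pics/g5.png

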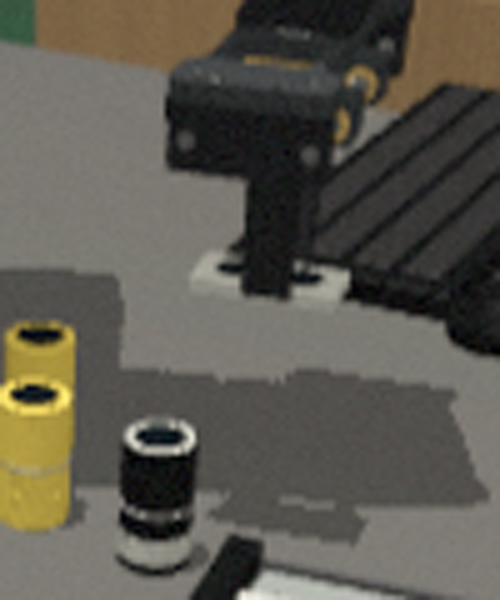

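Slide_two is held centred, with a window showing on each side of the finger at (235,268) and (308,275). Now to the tray, tilting on the way.

Emit:
drive_tool(increments=[[[0.61,0.88,0],[0,0,0]],[[0.61,0.88,0],[0,0,0]],[[0.61,0.88,0],[0,0,0]],[[0.61,0.88,0],[0,0,0]],[[0.61,0.88,0],[0,0,0]]])

```text
t: 10.82
eef_pos: [561.6, 205.3, 93.8]
tcp_rot: [3.142, 0.0, 0.181]
ft_force: [0.3, 1.3, -0.7]
opening: 0.33
```

Emit:
drive_tool(increments=[[[0.61,0.88,0],[0,0,0.41]],[[0,0,0.3],[0,-0.7,0]],[[0,0,0.4],[0,-0.7,0]],[[0,0,0.4],[0,-0.72,0]],[[0,0,0],[0,0,0]]])

```text
t: 11.23
eef_pos: [581.4, 183.1, 58.4]
tcp_rot: [3.141, 0.175, 0.147]
ft_force: [-0.2, 1.1, -0.4]
opening: 0.331
```

```bash
python3 plan.py 585.3 182.9 24 .148 -.17
```

```text
t 11.23 pos [581.4 183.1  58.4] rot [3.141 0.175 0.147] F [-0.2  1.1 -0.4] op 31.5
shift units [0.32 0.02 1.11] turn units [ 0.    0.06 -0.01]
```

Emit:
drive_tool(increments=[[[0.32,0,0.5],[0,0.06,0]],[[0,0,0.5],[0,0,0]],[[0,0,0.1],[0,0,0]],[[0,0,0],[0,0,0]]])

```text
t: 11.57
eef_pos: [584.7, 184.2, 26.3]
tcp_rot: [3.141, 0.166, 0.148]
ft_force: [-0.3, 0.6, -0.8]
opening: 0.328
```

```bash
python3 plan.py 585.3 182.9 14 .148 -.17
python3 - <<'E'
from models import *
from cell import env
q=env.read_camera("scene")
cv2.imwrite("pics/p3.png",cv2.resize(q["pixels"][110:230,340:490],None,fx=5,fy=5,interpolation=2))
E
```

```text
t 11.57 pos [584.7 184.2  26.3] rot [3.141 0.166 0.148] F [-0.3  0.6 -0.8] op 31.2
shift units [0.08 0.04 0.4 ] turn units [ 0.   -0.06  0.  ]
```

View pics/p3.png

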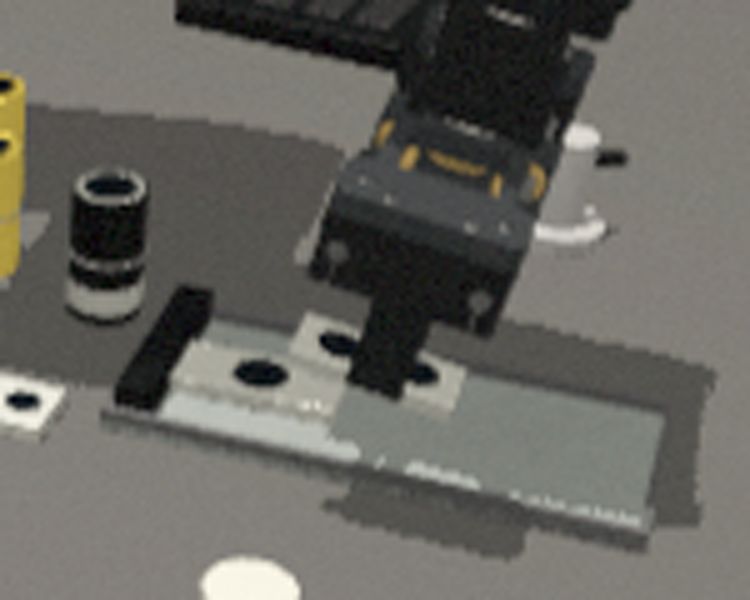

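Slide_two hangs tilted over slide_one's end at (390,360), still about 12 mm up. Lowering.

Emit:
drive_tool(increments=[[[0.06,0.03,0.25],[0,-0.05,0]],[[0,0,0],[0,0,0]],[[0,0,0.08],[0,0,0]],[[0,0,0],[0,0,0]]])

```text
t: 11.95
eef_pos: [585.7, 183.2, 16.5]
tcp_rot: [3.141, 0.169, 0.148]
ft_force: [0.2, -0.3, -0.5]
opening: 0.33
```

Emit:
drive_tool(increments=[[[0,0,0.06],[0,0,0]],[[0,0,0],[0,0,0]],[[0,0,0],[0,0,0]]])

```text
t: 12.2
eef_pos: [585.5, 183.3, 14.8]
tcp_rot: [3.142, 0.169, 0.148]
ft_force: [0.1, -1.1, -0.3]
opening: 0.333
```

```bash
python3 plan.py 585.3 182.9 14 .148 -.17
```

```text
t 12.2 pos [585.5 183.3  14.8] rot [3.142 0.169 0.148] F [ 0.1 -1.1 -0.3] op 31.6
shift units [-0.    0.01  0.03] turn units [ 0.   -0.02  0.  ]
```

Emit:
drive_tool(increments=[[[0,0,0.04],[0,0,0]],[[0,0,0],[0,0,0]],[[0,0,0],[0,0,0]]])

```text
t: 12.45
eef_pos: [585.3, 183.2, 13.6]
tcp_rot: [3.142, 0.169, 0.148]
ft_force: [0.3, 0.2, 0.1]
opening: 0.334
```

Emit:
drive_tool(increments=[[[0,0,0.03],[0,0,0]],[[0,0,0],[0,0,0]],[[0,0,0],[0,0,0]]])

```text
t: 12.7
eef_pos: [585.3, 183.2, 13.3]
tcp_rot: [3.142, 0.168, 0.148]
ft_force: [-0.5, 0.5, 5.3]
opening: 0.331
```

Touchdown at 5 N, at the expected height. Releasing and withdrawing along the tool axis.

Emit:
drive_tool(increments=[[[0,0,0],[0,0,0]],[[0,0,0],[0,0,0]],[[0,0,0],[0,0,0]],[[0,0,-0.3],[0,0,0]],[[0,0,-1],[0,0,0]]], jaw=0)

```text
t: 13.12
eef_pos: [589.5, 183.7, 48.5]
tcp_rot: [3.141, 0.176, 0.148]
ft_force: [-0.3, 0.3, -0.1]
opening: 0.495
```

Emit:
drive_tool(increments=[[[0,0,-1],[0,0,0]],[[0,0,-1],[0,0.7,0]],[[0,0,0],[0,0.7,0]],[[0,0,0],[0,0.7,0]]])

```text
t: 13.45
eef_pos: [602.9, 185.8, 112.9]
tcp_rot: [-3.141, -0.006, 0.148]
ft_force: [0.3, 0.1, -0.6]
opening: 0.501
```

```bash
python3 plan.py 438 106.5 90 .13
python3 - <<'E'
from models import *
from cell import env
q=env.read_camera("scene")
cv2.imwrite("pics/p4.png",cv2.resize(q["pixels"][110:230,340:490],None,fx=5,fy=5,interpolation=2))
E
```

```text
t 13.45 pos [602.9 185.8 112.9] rot [-3.141 -0.006  0.148] F [ 0.3  0.1 -0.6] op 47.6
shift units [-5.83  1.81  0.73] turn units [-0.   -0.07  0.22]
```

View pics/p4.png

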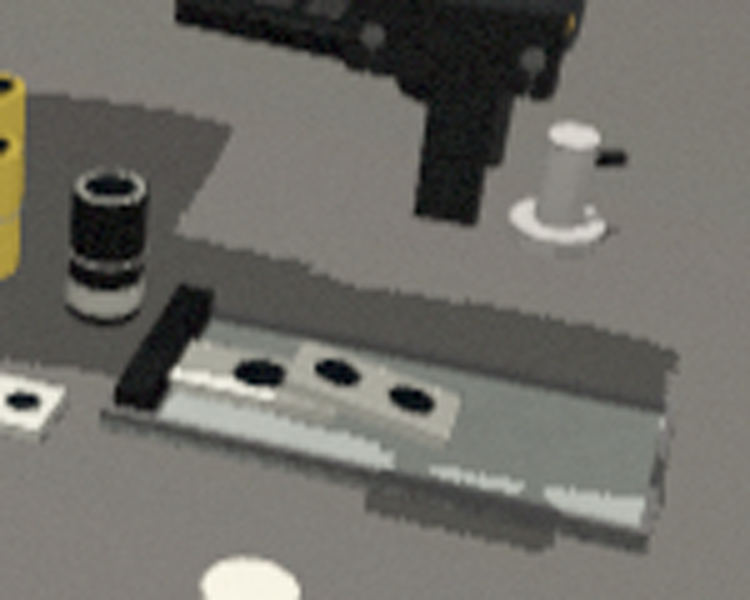

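Slide_two leans on slide_one's end at (375,390), overlapping by about a third. Now slide_three.

Emit:
drive_tool(increments=[[[-0.97,0.3,0],[0,0,0]],[[-0.97,0.3,0],[0,0,0]],[[-0.97,0.3,0],[0,0,0]],[[-0.97,0.3,0],[0,0,0]],[[-0.97,0.3,0],[0,0,0.22]]])

```text
t: 13.92
eef_pos: [463.0, 119.2, 110.7]
tcp_rot: [3.142, 0.002, 0.131]
ft_force: [0.5, -0.2, -0.2]
opening: 0.502
```

Emit:
drive_tool(increments=[[[-0.98,0.3,0.5],[0,0,0]],[[0,0,0.8],[0,0,0]],[[0,0,0.6],[0,0,0]],[[0,0,0],[0,0,0]]])

```text
t: 14.25
eef_pos: [435.3, 106.6, 51.6]
tcp_rot: [-3.141, 0.005, 0.13]
ft_force: [-0.0, -0.1, 0.4]
opening: 0.5
```

```bash
python3 plan.py 438 106.5 3.5 .13
python3 - <<'E'
from models import *
from cell import env
q=env.read_camera("scene")
cv2.imwrite("pics/g6.png",cv2.resize(q["pixels"][120:230,270:410],None,fx=5,fy=5,interpolation=2))
E
```

```text
t 14.25 pos [435.3 106.6  51.6] rot [-3.141  0.005  0.13 ] F [-0.  -0.1  0.4] op 47.5
shift units [0.1  0.01 1.6 ] turn units [-0.    0.07 -0.  ]
```

View pics/g6.png

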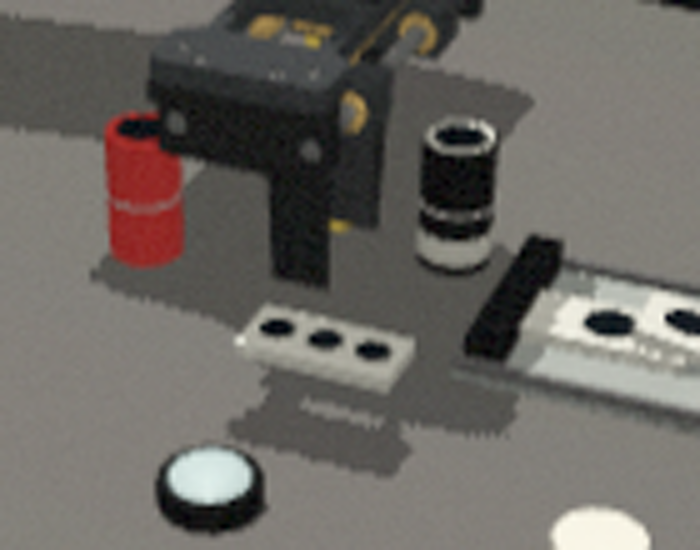

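Emit:
drive_tool(increments=[[[0.08,0,0.7],[0,0,0]],[[0,0,0.5],[0,0,0]],[[0,0,0.35],[0,0,0]],[[0,0,0],[0,0,0]],[[0,0,0],[0,0,0]]])

```text
t: 14.72
eef_pos: [439.1, 107.4, 7.5]
tcp_rot: [3.142, 0.001, 0.131]
ft_force: [0.9, 0.8, 0.3]
opening: 0.499
```

```bash
python3 plan.py 438 106.5 3.8 .13
```

```text
t 14.72 pos [439.1 107.4   7.5] rot [3.142e+00 1.000e-03 1.310e-01] F [0.9 0.8 0.3] op 47.4
shift units [-0.04  0.02  0.12] turn units [0.   0.02 0.01]
```

Emit:
drive_tool(increments=[[[-0.04,0.02,0.12],[0,0,0]],[[0,0,0],[0,0,0]],[[0,0,0],[0,0,0]]])

```text
t: 14.97
eef_pos: [437.7, 106.5, 3.9]
tcp_rot: [3.141, 0.0, 0.13]
ft_force: [-1.0, -0.6, 0.3]
opening: 0.504
```

Emit:
drive_tool(increments=[[[0,0,0],[0,0,0]],[[0,0,0],[0,0,0]],[[0,0,0],[0,0,0]],[[0,0,0],[0,0,0]],[[0,0,0],[0,0,0]]], jaw=-1)

```text
t: 15.38
eef_pos: [437.6, 106.5, 3.5]
tcp_rot: [3.141, 0.001, 0.13]
ft_force: [-0.1, 0.2, 5.0]
opening: 0.331
```

Emit:
drive_tool(increments=[[[0,0,0],[0,0,0]],[[0,0,-0.2],[0,0,0]],[[0,0,-0.8],[0,0,0]],[[0,0,-1],[0,0,0]],[[0,0,-1],[0,0,0]]])

```text
t: 15.8
eef_pos: [436.9, 106.4, 94.3]
tcp_rot: [3.142, 0.003, 0.13]
ft_force: [-0.6, 0.1, -1.0]
opening: 0.329
```

```bash
python3 plan.py 631.8 189.8 95 .148
python3 - <<'E'
from models import *
from cell import env
q=env.read_camera("scene")
cv2.imwrite("pics/g7.png",cv2.resize(q["pixels"][100:210,270:410],None,fx=5,fy=5,interpolation=2))
E
```

```text
t 15.8 pos [436.9 106.4  94.3] rot [3.142e+00 3.000e-03 1.300e-01] F [-0.6  0.1 -1. ] op 31.2
shift units [ 6.8  -1.91 -0.04] turn units [-0.    0.04 -0.22]
```

View pics/g7.png

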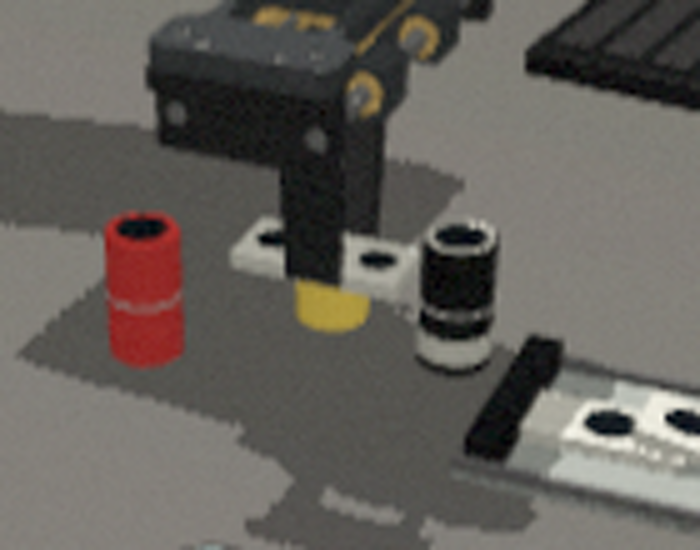

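Slide_three is held centred at (320,260). Moving to the tray with the tilt.

Emit:
drive_tool(increments=[[[0.97,-0.27,0],[0,0,0]],[[0.97,-0.27,0],[0,0,0]],[[0.97,-0.27,0],[0,0,0]],[[0.97,-0.27,0],[0,0,0]],[[0.97,-0.27,0],[0,0,0]]])

```text
t: 16.27
eef_pos: [577.6, 166.2, 93.4]
tcp_rot: [3.141, 0.001, 0.13]
ft_force: [0.3, -0.5, -0.3]
opening: 0.332
```

Emit:
drive_tool(increments=[[[0.97,-0.27,0],[0,0,0]],[[0.97,-0.27,0],[0,0,-0.22]],[[0,0,0.4],[0,-0.7,0]],[[0,0,0.5],[0,-0.7,0]],[[0,0,0.4],[0,-0.7,0]]])

```text
t: 16.68
eef_pos: [629.8, 189.0, 53.5]
tcp_rot: [3.142, 0.172, 0.148]
ft_force: [-0.0, 0.8, -0.5]
opening: 0.332
```

Emit:
drive_tool(increments=[[[0,0,0],[0,0,0]]])

```text
t: 16.77
eef_pos: [629.4, 188.6, 51.4]
tcp_rot: [3.141, 0.175, 0.148]
ft_force: [-0.5, 0.3, -0.4]
opening: 0.333
```

```bash
python3 plan.py 631.7 189.8 24 .148 -.17
```

```text
t 16.77 pos [629.4 188.6  51.4] rot [3.141 0.175 0.148] F [-0.5  0.3 -0.4] op 31.7
shift units [ 0.24 -0.03  0.88] turn units [ 0.    0.06 -0.  ]
```

Emit:
drive_tool(increments=[[[0.22,-0.03,0.4],[0,0.04,0]],[[0,0,0.4],[0,0,0]],[[0,0,0],[0,0,0]],[[0,0,0],[0,0,0]]])

```text
t: 17.1
eef_pos: [631.7, 190.0, 29.2]
tcp_rot: [3.141, 0.166, 0.148]
ft_force: [-0.9, 0.1, -0.6]
opening: 0.331
```

```bash
python3 plan.py 631.7 189.8 14 .148 -.17
```

```text
t 17.1 pos [631.7 190.   29.2] rot [3.141 0.166 0.148] F [-0.9  0.1 -0.6] op 31.4
shift units [0.08 0.01 0.5 ] turn units [ 0.   -0.05  0.  ]
```

Emit:
drive_tool(increments=[[[0.08,0,0.3],[0,-0.05,0]],[[0,0,0],[0,0,0]],[[0,0,0.12],[0,0,0]],[[0,0,0],[0,0,0]]])

```text
t: 17.43
eef_pos: [632.4, 190.1, 16.3]
tcp_rot: [3.142, 0.17, 0.148]
ft_force: [0.3, 0.3, -0.4]
opening: 0.331
```

Emit:
drive_tool(increments=[[[0,0,0.04],[0,0,0]],[[0,0,0],[0,0,0]],[[0,0,0],[0,0,0]]])

```text
t: 17.68
eef_pos: [632.5, 190.1, 15.7]
tcp_rot: [3.141, 0.169, 0.148]
ft_force: [0.5, -1.0, -0.8]
opening: 0.334
```

Emit:
drive_tool(increments=[[[0,0,0.04],[0,0,0]],[[0,0,0],[0,0,0]],[[0,0,0],[0,0,0]]])

```text
t: 17.93
eef_pos: [632.2, 190.1, 14.3]
tcp_rot: [3.141, 0.17, 0.148]
ft_force: [0.1, 0.2, 0.2]
opening: 0.331
```

Emit:
drive_tool(increments=[[[0,0,0.03],[0,0,0]],[[0,0,0],[0,0,0]],[[0,0,0],[0,0,0]]])

```text
t: 18.18
eef_pos: [632.0, 190.1, 13.4]
tcp_rot: [3.141, 0.17, 0.148]
ft_force: [-0.7, 0.6, -0.0]
opening: 0.332
```

Emit:
drive_tool(increments=[[[0,0,0.02],[0,0,0]],[[0,0,0],[0,0,0]],[[0,0,0],[0,0,0]]])

```text
t: 18.43
eef_pos: [632.1, 190.1, 13.0]
tcp_rot: [3.142, 0.169, 0.148]
ft_force: [0.9, 0.2, 0.8]
opening: 0.33
```

Emit:
drive_tool(increments=[[[0,0,0.02],[0,0,0]],[[0,0,0],[0,0,0]],[[0,0,0],[0,0,0]]])

```text
t: 18.68
eef_pos: [632.1, 190.1, 12.9]
tcp_rot: [3.142, 0.169, 0.148]
ft_force: [-1.1, 0.4, 5.0]
opening: 0.332
```

Emit:
drive_tool(increments=[[[0,0,0],[0,0,0]],[[0,0,0],[0,0,0]],[[0,0,0],[0,0,0]],[[0,0,-0.3],[0,0,0]],[[0,0,-1],[0,0,0]]], jaw=0)

```text
t: 19.1
eef_pos: [636.1, 190.6, 47.7]
tcp_rot: [3.141, 0.177, 0.148]
ft_force: [0.5, 1.0, 0.1]
opening: 0.501
```

Emit:
drive_tool(increments=[[[0,0,-1],[0,0,0]],[[0,0,-1],[0,0.7,0]],[[0,0,0],[0,0.7,0]],[[0,0,0],[0,0.7,0]]])

```text
t: 19.43
eef_pos: [649.7, 192.7, 112.6]
tcp_rot: [-3.141, -0.005, 0.148]
ft_force: [-0.9, 0.6, -1.1]
opening: 0.502
```

```bash
python3 plan.py 447 208.3 120 .148
python3 - <<'E'
from models import *
from cell import env
q=env.read_camera("scene")
cv2.imwrite("pics/p5.png",cv2.resize(q["pixels"][110:230,340:490],None,fx=5,fy=5,interpolation=2))
E
```

```text
t 19.43 pos [649.7 192.7 112.6] rot [-3.141 -0.005  0.148] F [-0.9  0.6 -1.1] op 47.7
shift units [-6.61 -1.51 -0.28] turn units [-0.   -0.07 -0.  ]
```

View pics/p5.png

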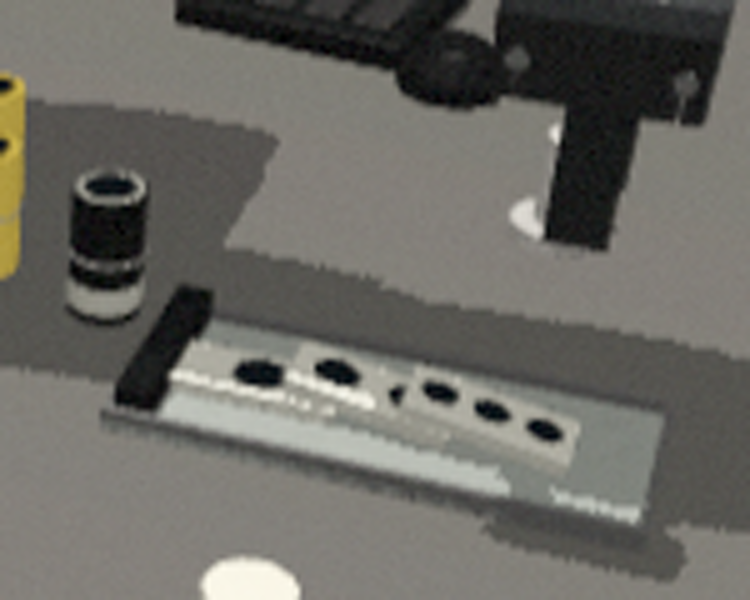

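All three slides form the shingled row, and slide_three sits at (490,415). Now the black tube.

Emit:
drive_tool(increments=[[[-0.95,-0.21,-0.1],[0,-0.06,0]],[[-0.95,-0.21,0],[0,0,0]],[[-0.95,-0.21,0],[0,0,0]],[[-0.95,-0.21,0],[0,0,0]],[[-0.95,-0.21,0],[0,0,0]]])

```text
t: 19.9
eef_pos: [501.5, 202.6, 113.8]
tcp_rot: [3.141, 0.008, 0.148]
ft_force: [1.2, 0.2, 0.5]
opening: 0.502
```

Emit:
drive_tool(increments=[[[-0.95,-0.21,0],[0,0,0]],[[-0.9,-0.22,0],[0,0,0]],[[0,0,0.3],[0,0,0]],[[0,0,0.4],[0,0,0]],[[0,0,0],[0,0,0]]])

```text
t: 20.32
eef_pos: [445.6, 207.2, 91.9]
tcp_rot: [3.141, 0.009, 0.148]
ft_force: [-0.8, -0.9, 0.3]
opening: 0.499
```

```bash
python3 plan.py 447 208.3 22 .148
python3 - <<'E'
from models import *
from cell import env
q=env.read_camera("scene")
cv2.imwrite("pics/g8.png",cv2.resize(q["pixels"][70:190,310:430],None,fx=5,fy=5,interpolation=2))
E
```

```text
t 20.32 pos [445.6 207.2  91.9] rot [3.141 0.009 0.148] F [-0.8 -0.9  0.3] op 47.4
shift units [ 0.07 -0.03  2.33] turn units [0.01 0.11 0.  ]
```

View pics/g8.png

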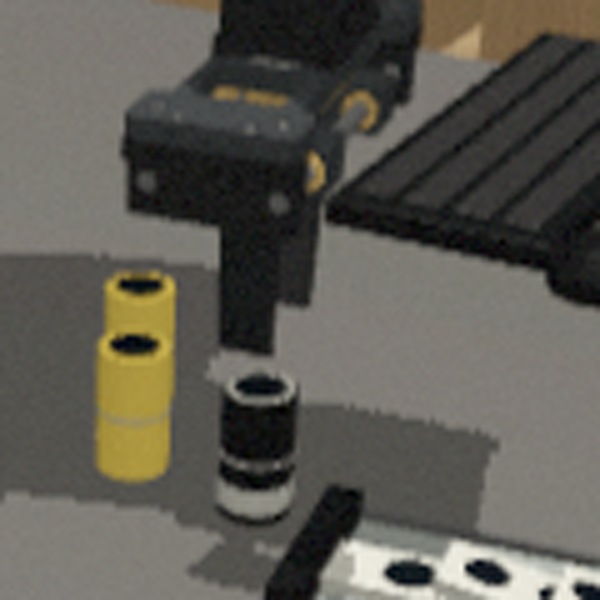

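Run:
```python
from models import *
from cell import env
q=env.read_camera("scene")
print(proj(q,[[447,208.3,62],[447,208.3,0],[447,208.3,91.9],[457,208.3,62],[447,218.3,62]]).round(1), env.tip_of("tube",q)[:4])
```

```text
[[362.1 147.6]
 [360.6 171.8]
 [362.9 135.2]
 [366.2 148.7]
 [364.1 145.8]] [{'point': [347.0, 272.1, 1.2], 'score': 0.75}, {'point': [446.1, 210.9, 0.7], 'score': 0.66}, {'point': [379.1, 216.9, -3.7], 'score': 0.59}, {'point': [320.5, 141.9, -0.4], 'score': 0.56}]
```

The projection matches the tube's top at (362,147). Descending with the jaws slightly wider.

Emit:
drive_tool(increments=[[[0.06,-0.03,0],[0,0.08,0]],[[0,0,0.6],[0,0,0]],[[0,0,0.7],[0,0,0]],[[0,0,0.6],[0,0,0]],[[0,0,0.2],[0,0,0]]], jaw=0.15)

```text
t: 20.88
eef_pos: [447.3, 208.1, 28.4]
tcp_rot: [3.141, 0.002, 0.148]
ft_force: [-0.1, -1.0, 0.3]
opening: 0.572
```

Emit:
drive_tool(increments=[[[0,0,0.1],[0,0,0]],[[0,0,0],[0,0,0]],[[0,0,0],[0,0,0]]])

```text
t: 21.13
eef_pos: [448.0, 208.5, 27.7]
tcp_rot: [-3.142, -0.001, 0.148]
ft_force: [0.2, 0.2, -0.1]
opening: 0.573
```

Emit:
drive_tool(increments=[[[0,0,0],[0,0,0]],[[0,0,0],[0,0,0]],[[0,0,0],[0,0,0]],[[0,0,0],[0,0,0]],[[0,0,0],[0,0,0]]], jaw=-1)

```text
t: 21.55
eef_pos: [447.7, 208.4, 27.3]
tcp_rot: [-3.142, -0.001, 0.148]
ft_force: [0.1, 0.6, 4.8]
opening: 0.352
```

```bash
python3 plan.py 669 -180.2 110 .09
python3 - <<'E'
from models import *
from cell import env
q=env.read_camera("scene")
cv2.imwrite("pics/g9.png",cv2.resize(q["pixels"][70:190,310:430],None,fx=5,fy=5,interpolation=2))
E
```

```text
t 21.55 pos [447.7 208.4  27.3] rot [-3.142e+00 -1.000e-03  1.480e-01] F [0.1 0.6 4.8] op 33.4
shift units [ 5.39 13.9  -2.75] turn units [-0.   -0.01  0.73]
```

View pics/g9.png

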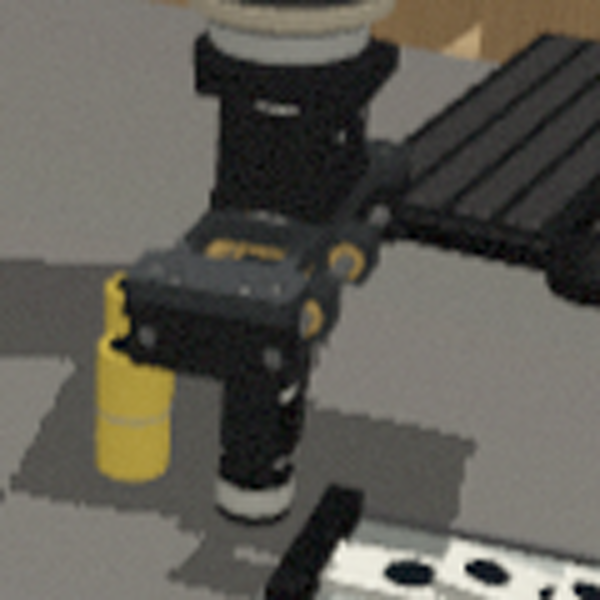

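Emit:
drive_tool(increments=[[[0,0,-0.3],[0,0,0]],[[0,0,-0.9],[0,0,0]],[[0,0,-1],[0,0,0]],[[0,0,-1],[0,0,0]],[[0,0,-0.8],[0,0,0]]])

```text
t: 22.02
eef_pos: [447.5, 208.4, 149.4]
tcp_rot: [-3.142, -0.001, 0.148]
ft_force: [0.9, 0.8, -1.2]
opening: 0.35
```

Emit:
drive_tool(increments=[[[0.38,0.98,0],[0,0,0]],[[0.38,0.98,0],[0,0,0]],[[0.38,0.98,0],[0,0,0]],[[0.38,0.98,0],[0,0,0]],[[0.38,0.98,0],[0,0,0]]])

```text
t: 22.43
eef_pos: [525.9, 70.0, 147.6]
tcp_rot: [3.142, -0.0, 0.148]
ft_force: [0.2, 0.9, -0.7]
opening: 0.357
```

Emit:
drive_tool(increments=[[[0.38,0.98,0],[0,0,0]],[[0.38,0.98,0],[0,0,0]],[[0.38,0.98,0],[0,0,0]],[[0.38,0.98,0],[0,0,0]],[[0.38,0.98,0],[0,0,0]]])

```text
t: 22.85
eef_pos: [603.9, -67.1, 147.4]
tcp_rot: [-3.142, 0.0, 0.148]
ft_force: [0.5, 0.8, -0.9]
opening: 0.354
```

```bash
python3 plan.py 669 -180.2 120 .09
```

```text
t 22.85 pos [603.9 -67.1 147.4] rot [-3.142  0.     0.148] F [ 0.5  0.8 -0.9] op 33.6
shift units [1.59 4.05 0.91] turn units [-0.    0.    0.72]
```

Emit:
drive_tool(increments=[[[0.4,0.95,0],[0,0,0]],[[0.4,0.95,0],[0,0,0]],[[0.4,0.95,0.2],[0,0,0]],[[0.4,0.95,0.3],[0,0,0]],[[0,0.25,0.4],[0,0,0.72]]])

```text
t: 23.27
eef_pos: [671.0, -182.5, 120.5]
tcp_rot: [3.14, -0.002, 0.089]
ft_force: [-0.0, 0.2, -0.8]
opening: 0.354
```

Emit:
drive_tool(increments=[[[0,0,0.5],[0,0,0]],[[0,0,0.5],[0,0,0]],[[0,0,0],[0,0,0]]])

```text
t: 23.52
eef_pos: [667.4, -178.5, 87.2]
tcp_rot: [-3.139, 0.005, 0.09]
ft_force: [-1.0, 0.6, -1.4]
opening: 0.349
```

```bash
python3 plan.py 669 -180.2 33 .09
python3 - <<'E'
from models import *
from cell import env
q=env.read_camera("scene")
cv2.imwrite("pics/p6.png",cv2.resize(q["pixels"][200:380,270:430],None,fx=3.3,fy=3.3,interpolation=2))
E
```

```text
t 23.52 pos [ 667.4 -178.5   87.2] rot [-3.139  0.005  0.09 ] F [-1.   0.6 -1.4] op 33.1
shift units [0.06 0.07 1.81] turn units [-0.03  0.06 -0.  ]
```

View pics/p6.png

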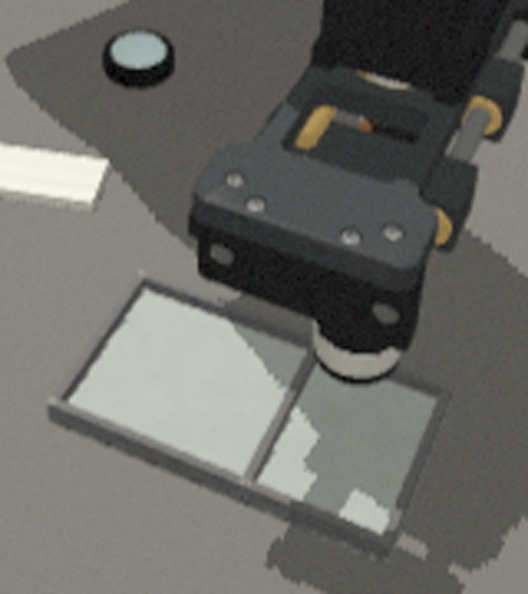

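The tube hangs above the narrow pocket at (358,350) and will move down in the picture as it descends. Lowering.

Emit:
drive_tool(increments=[[[0.05,0.05,0.6],[-0.03,0.05,0]],[[0,0,0.6],[0,0,0]],[[0,0,0.4],[0,0,0]],[[0,0,0],[0,0,0]],[[0,0,0],[0,0,0]]])

```text
t: 23.98
eef_pos: [670.9, -180.0, 42.5]
tcp_rot: [3.139, -0.004, 0.091]
ft_force: [-0.3, 0.7, -0.9]
opening: 0.354
```

Emit:
drive_tool(increments=[[[0,0,0.1],[0,0,0]],[[0,0,0],[0,0,0]],[[0,0,0],[0,0,0]]])

```text
t: 24.23
eef_pos: [671.1, -180.2, 39.8]
tcp_rot: [3.139, -0.005, 0.09]
ft_force: [0.3, -0.1, -0.9]
opening: 0.352
```

```bash
python3 plan.py 669 -180.2 31.3 .09
```

```text
t 24.23 pos [ 671.1 -180.2   39.8] rot [ 3.139 -0.005  0.09 ] F [ 0.3 -0.1 -0.9] op 33.4
shift units [-0.07 -0.01  0.28] turn units [ 0.04 -0.06  0.  ]
```

Emit:
drive_tool(increments=[[[-0.05,0,0.15],[0.03,-0.05,0]],[[0,0,0],[0,0,0]],[[0,0,0.06],[0,0,0]],[[0,0,0],[0,0,0]],[[0,0,0],[0,0,0]]])

```text
t: 24.65
eef_pos: [669.3, -180.3, 32.6]
tcp_rot: [-3.142, 0.0, 0.09]
ft_force: [-0.1, -0.1, -0.9]
opening: 0.353
```

Emit:
drive_tool(increments=[[[0,0,0.05],[0,0,0]],[[0,0,0],[0,0,0]],[[0,0,0],[0,0,0]]])

```text
t: 24.9
eef_pos: [669.5, -180.3, 31.4]
tcp_rot: [3.141, -0.0, 0.09]
ft_force: [-0.0, 0.0, 1.1]
opening: 0.355
```

Emit:
drive_tool(increments=[[[0,0,0.03],[0,0,0]],[[0,0,0],[0,0,0]],[[0,0,0],[0,0,0]]])

```text
t: 25.15
eef_pos: [669.6, -180.4, 31.3]
tcp_rot: [3.141, -0.001, 0.09]
ft_force: [-2.4, 0.6, 9.2]
opening: 0.352
```

Emit:
drive_tool(increments=[[[0,0,-0.02],[0,0,0]],[[0,0,0],[0,0,0]],[[0,0,0],[0,0,0]],[[0,0,0],[0,0,0]],[[0,0,-0.3],[0,0,0]]], jaw=0.3)

```text
t: 25.57
eef_pos: [668.4, -180.0, 38.3]
tcp_rot: [-3.14, 0.003, 0.09]
ft_force: [-0.2, 0.2, -0.1]
opening: 0.628
```

Emit:
drive_tool(increments=[[[0,0,-0.7],[0,0,0]],[[0,0,-1],[0,0,0]],[[0,0,-1],[0,0,0]],[[0,0,-1],[0,0,0]],[[0,0,0],[0,0,0]]])

```text
t: 25.98
eef_pos: [671.5, -181.0, 157.9]
tcp_rot: [3.137, -0.008, 0.091]
ft_force: [-0.5, -0.2, -0.3]
opening: 0.649
```

```bash
python3 plan.py 427.5 -312.5 100 .09
python3 - <<'E'
from models import *
from cell import env
q=env.read_camera("scene")
cv2.imwrite("pics/p7.png",cv2.resize(q["pixels"][200:380,270:430],None,fx=3.3,fy=3.3,interpolation=2))
E
```

```text
t 25.98 pos [ 671.5 -181.   157.9] rot [ 3.137 -0.008  0.091] F [-0.5 -0.2 -0.3] op 61.7
shift units [-8.51  3.62  1.87] turn units [ 0.05 -0.1   0.01]
```

View pics/p7.png

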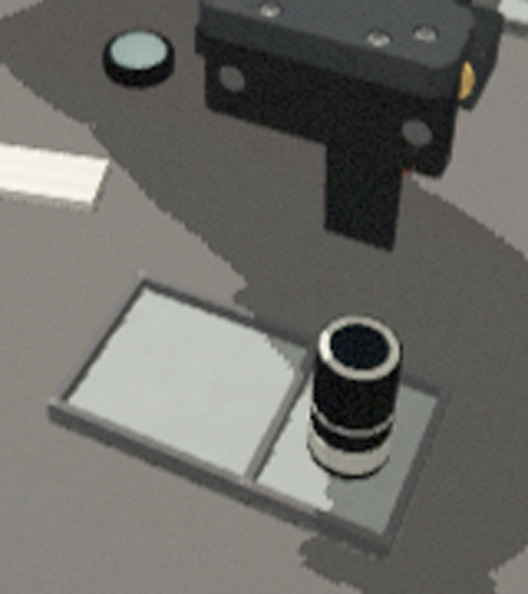

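The tube stands upright in the narrow pocket at (355,400). Now the ring.

Emit:
drive_tool(increments=[[[-0.97,0.4,0],[0.04,-0.09,0]],[[-0.97,0.4,0],[0,0,0]],[[-0.97,0.4,0.1],[0,0,0]],[[-0.97,0.4,0.2],[0,0,0]],[[-0.97,0.4,0.2],[0,0,0]]], jaw=0.48)

```text
t: 26.45
eef_pos: [528.1, -253.3, 135.9]
tcp_rot: [-3.138, 0.008, 0.091]
ft_force: [0.6, -0.6, -0.3]
opening: 0.743
```

Emit:
drive_tool(increments=[[[-0.97,0.4,0.2],[0,0,0]],[[-0.97,0.4,0.3],[0,0,0]],[[-0.97,0.4,0.4],[0,0,0]],[[-0.75,0.4,0.4],[0,0,0]],[[0,0,0],[0,0,0]]])

```text
t: 26.87
eef_pos: [420.4, -311.4, 96.0]
tcp_rot: [-3.135, 0.011, 0.088]
ft_force: [0.3, 1.0, -0.2]
opening: 0.742
```

```bash
python3 plan.py 427.5 -312.5 14 .09
python3 - <<'E'
from models import *
from cell import env
q=env.read_camera("scene");print(env.tip_of("ring",q)); print(proj(q,[[427.5,-312.5,22]]))
cv2.imwrite("pics/g10.png",cv2.resize(q["pixels"][220:380,100:280],None,fx=3.3,fy=3.3,interpolation=2))
E
```

```text
t 26.87 pos [ 420.4 -311.4   96. ] rot [-3.135  0.011  0.088] F [ 0.3  1.  -0.2] op 70.4
shift units [0.26 0.07 2.73] turn units [-0.08  0.13 -0.03]
[{'point': [425.0, -309.9, -1.4], 'score': 0.86}]
[[176.63706294 319.55921651]]
```

View pics/g10.png

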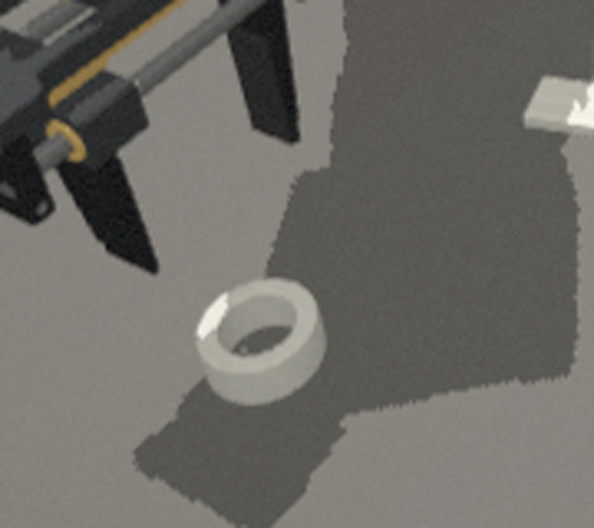

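Emit:
drive_tool(increments=[[[0.24,0.05,0.5],[-0.08,0.13,0]],[[0,0,0.7],[0,0,0]],[[0,0,0.6],[0,0,0]],[[0,0,0],[0,0,0]],[[0,0,0],[0,0,0]]])

```text
t: 27.38
eef_pos: [432.3, -311.0, 44.0]
tcp_rot: [3.139, -0.002, 0.091]
ft_force: [0.3, -0.4, -0.5]
opening: 0.741
```

```bash
python3 plan.py 427.5 -312.5 13 .09
python3 - <<'E'
from models import *
from cell import env
q=env.read_camera("scene")
cv2.imwrite("pics/g11.png",cv2.resize(q["pixels"][220:380,100:280],None,fx=3.3,fy=3.3,interpolation=2))
E
```

```text
t 27.38 pos [ 432.3 -311.    44. ] rot [ 3.139e+00 -2.000e-03  9.100e-02] F [ 0.3 -0.4 -0.5] op 70.3
shift units [-0.17  0.03  1.03] turn units [ 0.03 -0.03  0.02]
```

View pics/g11.png

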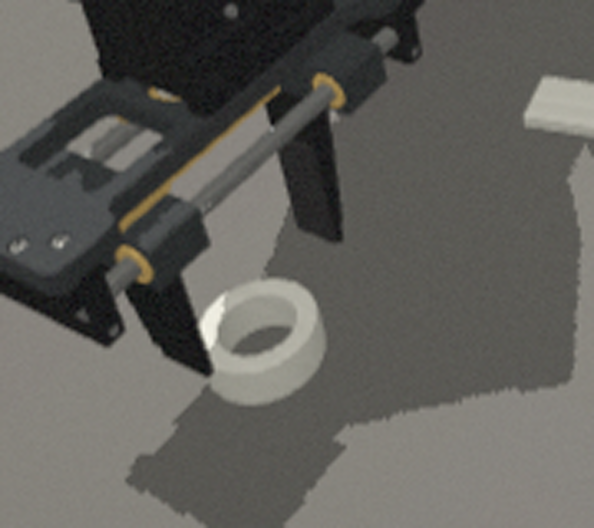

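Emit:
drive_tool(increments=[[[-0.16,0.03,0.5],[0,0,0]],[[0,0,0.4],[0,0,0]],[[0,0,0.1],[0,0,0]],[[0,0,0],[0,0,0]],[[0,0,0],[0,0,0]]])

```text
t: 27.85
eef_pos: [427.7, -313.3, 15.1]
tcp_rot: [3.137, -0.004, 0.091]
ft_force: [-0.2, 0.1, 0.2]
opening: 0.739
```

Emit:
drive_tool(increments=[[[0,0,0.04],[0,0,0]],[[0,0,0],[0,0,0]],[[0,0,0],[0,0,0]],[[0,0,0],[0,0,0]],[[0,0,0],[0,0,0]]], jaw=-1)

```text
t: 28.27
eef_pos: [427.3, -313.1, 13.3]
tcp_rot: [3.138, -0.003, 0.09]
ft_force: [0.1, 0.4, 5.2]
opening: 0.515
```

```bash
python3 plan.py 595 -186.5 100 .09
python3 - <<'E'
from models import *
from cell import env
q=env.read_camera("scene")
cv2.imwrite("pics/g12.png",cv2.resize(q["pixels"][220:380,100:280],None,fx=3.3,fy=3.3,interpolation=2))
E
```

```text
t 28.27 pos [ 427.3 -313.1   13.3] rot [ 3.138e+00 -3.000e-03  9.000e-02] F [0.1 0.4 5.2] op 48.9
shift units [ 5.96 -3.69 -2.88] turn units [ 0.04 -0.04  0.01]
```

View pics/g12.png

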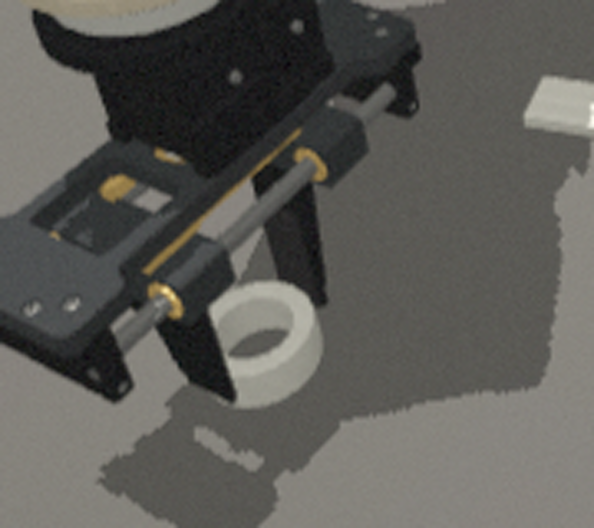

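Emit:
drive_tool(increments=[[[0,0,0],[0,0,0]],[[0,0,-0.3],[0,0,0]],[[0,0,-0.8],[0,0,0]],[[0,0,-1],[0,0,0]],[[0,0,-0.8],[0,0,0]]])

```text
t: 28.73
eef_pos: [426.8, -312.8, 101.8]
tcp_rot: [3.138, -0.003, 0.09]
ft_force: [-0.1, 0.4, -0.3]
opening: 0.515
```

Emit:
drive_tool(increments=[[[1,-0.61,0],[0,0,0]],[[1,-0.61,0],[0,0,0]],[[1,-0.61,0],[0,0,0]],[[1,-0.61,0],[0,0,0]],[[1,-0.61,0],[0,0,0]]])

```text
t: 29.15
eef_pos: [569.1, -207.0, 100.8]
tcp_rot: [3.138, -0.003, 0.09]
ft_force: [-0.2, -0.8, -1.1]
opening: 0.517
```

Emit:
drive_tool(increments=[[[0.9,-0.6,0],[0.04,-0.04,0]],[[0,0,0],[0,0,0]],[[0,0,0],[0,0,0]]])

```text
t: 29.4
eef_pos: [594.0, -186.5, 100.2]
tcp_rot: [3.142, 0.0, 0.093]
ft_force: [0.8, 0.2, -1.6]
opening: 0.515
```

```bash
python3 plan.py 595 -186.5 25 .09
python3 - <<'E'
from models import *
from cell import env
q=env.read_camera("scene")
cv2.imwrite("pics/p8.png",cv2.resize(q["pixels"][180:380,250:430],None,fx=3,fy=3,interpolation=2))
E
```

```text
t 29.4 pos [ 594.  -186.5  100.2] rot [3.142 0.    0.093] F [ 0.8  0.2 -1.6] op 48.9
shift units [0.03 0.   2.51] turn units [0.   0.   0.04]
```

View pics/p8.png

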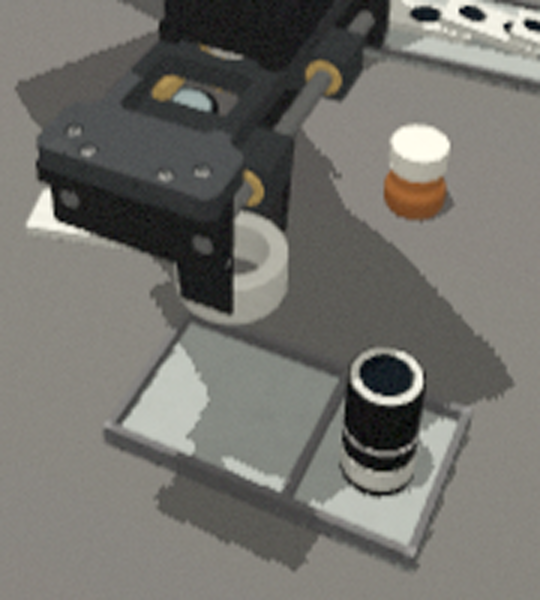

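Run:
```python
from models import *
from cell import env
q=env.read_camera("scene");print(proj(q,[[594,-186.5,109],[604,-186.5,109],[594,-176.5,109]]).round(1),env.tip_of("ring",q))
```

```text
[[327.1 263.3]
 [333.8 266.1]
 [331.  258.8]] [{'point': [592.8, -185.5, 85.5], 'score': 0.63}]
```

The ring is centred on the TCP. Its floor contact should come at about TCP z 17. Lowering.

Emit:
drive_tool(increments=[[[0.03,0,0.8],[0,0,0]],[[0,0,0.8],[0,0,0]],[[0,0,0.6],[0,0,0]],[[0,0,0.2],[0,0,0]],[[0,0,0],[0,0,0]]])

```text
t: 29.97
eef_pos: [592.9, -188.3, 27.0]
tcp_rot: [-3.14, 0.002, 0.089]
ft_force: [-0.1, 0.7, -0.2]
opening: 0.515
```

Emit:
drive_tool(increments=[[[0,0,0.1],[0,0,0]],[[0,0,0],[0,0,0]],[[0,0,0.08],[0,0,0]],[[0,0,0],[0,0,0]]])

```text
t: 30.3
eef_pos: [594.3, -187.9, 23.3]
tcp_rot: [3.141, -0.001, 0.09]
ft_force: [-0.7, 0.4, -1.7]
opening: 0.514
```

Emit:
drive_tool(increments=[[[0,0,0.1],[0,0,0]],[[0,0,0],[0,0,0]],[[0,0,0.05],[0,0,0]],[[0,0,0],[0,0,0]]])

```text
t: 30.63
eef_pos: [594.1, -187.6, 18.1]
tcp_rot: [-3.142, 0.0, 0.09]
ft_force: [0.8, -0.2, -0.3]
opening: 0.514
```

Emit:
drive_tool(increments=[[[0,0,0.05],[0,0,0]],[[0,0,0],[0,0,0]],[[0,0,0],[0,0,0]]])

```text
t: 30.88
eef_pos: [594.2, -187.7, 17.3]
tcp_rot: [3.141, -0.0, 0.091]
ft_force: [-1.2, 1.1, 5.9]
opening: 0.514
```

Emit:
drive_tool(increments=[[[0,0,0],[0,0,0]],[[0,0,0],[0,0,0]],[[0,0,0],[0,0,0]],[[0,0,0],[0,0,0]],[[0,0,-0.3],[0,0,0]]], jaw=0.37)

```text
t: 31.3
eef_pos: [593.4, -187.4, 24.6]
tcp_rot: [-3.14, 0.002, 0.09]
ft_force: [1.1, 0.3, -0.2]
opening: 0.684
```

Emit:
drive_tool(increments=[[[0,0,-0.8],[0,0,0]],[[0,0,-1],[0,0,0]],[[0,0,-1],[0,0,0]],[[0,0,-1],[0,0,0]],[[0,0,-1],[0,0,0]]])

```text
t: 31.72
eef_pos: [593.9, -187.6, 171.9]
tcp_rot: [3.141, -0.0, 0.09]
ft_force: [0.1, 0.1, -0.2]
opening: 0.685
```

Emit:
drive_tool(increments=[[[-0.9,0.9,0],[0,0,0]],[[-0.9,0.9,0],[0,0,0]],[[-0.9,0.9,0],[0,0,0]],[[-0.9,0.9,0],[0,0,0]],[[-0.7,0.9,0],[0,0,0]]])

```text
t: 32.13
eef_pos: [476.0, -334.8, 170.6]
tcp_rot: [3.141, -0.0, 0.091]
ft_force: [0.9, 0.3, -1.4]
opening: 0.685
```

Emit:
drive_tool(increments=[[[-0.5,0.95,0],[0,0,0]],[[-0.5,0.95,0],[0,0,0]],[[-0.5,0.95,0],[0,0,0]],[[-0.5,0.95,0],[0,0,0]],[[-0.5,0.9,0],[0,0,0]]])

```text
t: 32.55
eef_pos: [415.0, -482.5, 170.5]
tcp_rot: [3.141, -0.0, 0.09]
ft_force: [0.3, -0.2, 0.2]
opening: 0.683
```

Run:
```python
from models import *
from cell import env
q=env.read_camera("scene");p=env.read_camera("top");print(env.state()["t"],env.state()["eef_pos"])
cv2.imwrite("pics/f1.png",cv2.resize(q["pixels"],(800,500),interpolation=2))
cv2.imwrite("pics/f2.png",cv2.resize(p["pixels"][60:260,120:520],None,fx=2,fy=2,interpolation=2))
import numpy as np
L=[("fan",(592.5,184,-2.994)),("pocket",(624.5,-184,-3.05))]
draw(p,L,(190,70,270,200),4.5,"pics/f3.png")
```

```text
32.65 [ 413.97362842 -484.49795613  170.14433532]
```

View pics/f1.png

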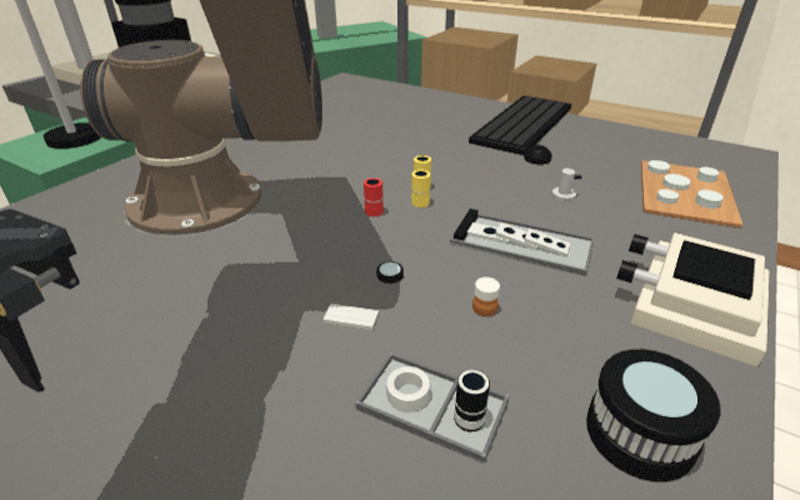

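View pics/f2.png

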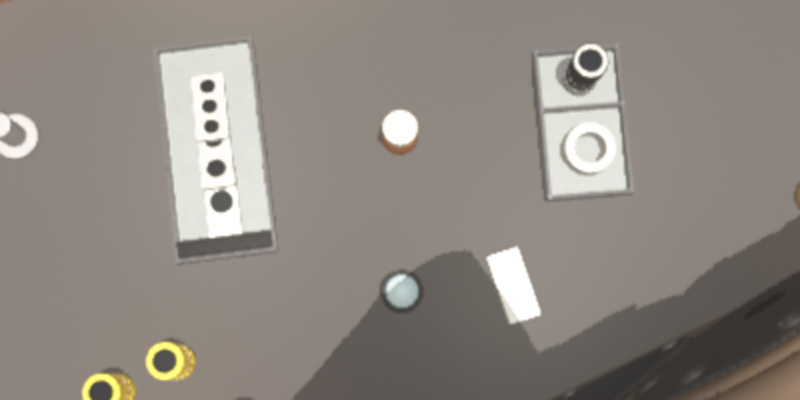

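View pics/f3.png

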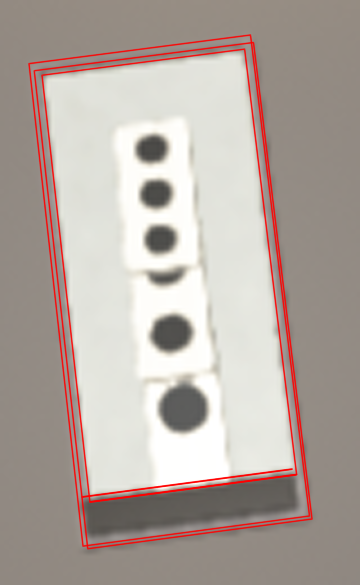

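Both pictures show the finished job:
- **Long tray:** windows one, two and three at (183,408), (172,333) and (156,193) are in line from the stop, within about 1.5 mm.
- **Two-pocket tray:** the tube stands in the narrow pocket and the ring lies in the wide one.
- **Left alone:** the blank, the lens and the look-alikes have not moved, and the arm is clear.

Handing in.

```bash
python3 -c "
from cell import env
print(env.job_done(), env.state()['t'])"
```

```text
the job is handed in; nothing more can be done
the job is handed in; nothing more can be done
```

Both kits are made up and handed in at about 33 s on the robot's clock; the hand-in gave no verdict.

- **Long tray:** slide_one lies flat against the stop; I felt contact at about 9 N. Slide_two and slide_three were set down tilted 0.17 rad at about 47 mm pitch, each leaning on the one before with about a third overlap.
- **Two-pocket tray:** the tube stands upright in the narrow pocket and the ring lies flat in the wide one. Both were released after floor contact, at about 9 N for the tube and 6 N for the ring.
- **Last checks:** pictures from both cameras show the row in line within about 1.5 mm, and the blank slide, lens and red and yellow look-alikes unmoved. The arm was parked clear of everything.
- **Disagreement:** the scene camera sat 1–2 px (about 2–3 mm) off the top camera throughout. I used the top camera for positions and the measured contact forces for heights. No check failed.

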